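# Clear down the studding station

## Robot

A 7-joint arm with a two-finger parallel gripper is mounted at the origin on the work surface. World frame = base frame: x ahead of the robot, y to its left, z up, the work surface at z = 0. Lengths are in m, angles in rad, forces in N, time in s.
With the tool pointing down it reaches from about 0.4 to 0.85 m from the base axis. Payload 4.5 kg.
Tool frame: the origin (TCP) lies between the finger pads; the fingertips stand 25 mm ahead of it and the grasp point (between the pads) lies 6 mm ahead of it (ctrl.tip_reach is the distance from the TCP to the fingertips, in m); z points along the fingers, y is the line along which they close (so a half turn about z gives the same grasp; the last joint's range is limited). The gripper opens to 85 mm and grips with 20 to 120 N. Pads are 22 mm wide; open, the fingers measure 114 mm over their backs; the gripper's body (76 mm by 85 mm) begins 54 mm behind the grasp point. The pads swing forward as they close: fully open they stand 13 mm farther back than shut.
Start: joints at [-1.16, 0.689, -0.195, 1.565, 0.157, 0.902, -0.215], TCP at [0.23, 0.581, 0.256] pointing down, gripper open.
Joint ranges: [-3.01, 3.01], [-0.46, 2.08], [-1.47, 1.51], [0.13, 2.56], [-1, 4.14], [0.04, 2.09], [-2.66, 2.66]. Speed limits (rad/s): [2.57, 2.57, 3.14, 3.14, 3.14, 3.14, 3.14].

## Interface

Orientations are given as [roll, pitch, yaw] about the fixed x, y, z axes, in that order (R = Rz(yaw) Ry(pitch) Rx(roll)).
In Python, from rig import state, eyes, ctrl, masks_of, place_of gives the robot as it stands.
- The arm moves only by the tool move_arm, never from a script. Its argument "plan" is a list of rows, each a list of 5 numbers: the opening, from -1 (shut) to 1 (fully open), then the shift along the tool's x, y, z in units of 500 mm (1.0 is 500 mm), then the turn about the tool's z in units of 360 degrees (1.0 is 360 degrees). In form: [[claw, x, y, z, twist], ...]. A call has 1 to 8 rows; each row is the pose to reach, as a shift and turn from the pose commanded when the call began, along the tool's axes at that moment, turning the shorter way round; what a row does not reach only later rows make up. A row lasts 1/12 s, in which the tool goes at most 41.7 mm and 7.16 degrees, less where a joint would pass 70% of its speed; a pose out of reach is approached as far as the arm can. A call with a number of a shift or a turn outside -1 to 1 is refused whole. A call with a gripper value outside its range is refused whole. The fingers move at their own pace and stop on an object; "grip_force" is the grip in N (left out, the last holds). Time passes only in rows, so rows that repeat a pose let the fingers close. It gives the time, the measured TCP pose, the force, the opening and the grip force at its end, in the units of the state.
- state(): the state, without advancing time (a new reading comes with each control period).
- eyes.capture(name): name is "side" or "top" or "wrist"; returns a dict with "frame" (420x560x3 uint8, red, green, blue), "intrinsics" (3x3 intrinsics, pixels), "T" (4x4, takes a point from camera to world coordinates). Camera axes: x right, y up, looking along -z (the intrinsics and any distortion apply to the point x, -y, -z); pixel columns grow to the right and rows downward; lengths in m; the calibration is good to about 2 mm. A picture is of the moment at which its call begins. There is no depth.
- ctrl.sign_off(): hands the job in; it is judged then, once.
Trained networks look in the newest picture that a camera, given by its name, has taken for a name from the list of things; names that differ only in an ending like _2 or _b are one class to them, and where a whole thing is asked for, a point or a joint stands for the part that bears it (a point fixed in the world has none). Each returns a list of dicts, best first, with "conf" (0 to 1); they miss things now and then, are a little off and sometimes report something else, mostly with a low value. They report only what shows in the picture. A call takes as long as a camera call. They do not tell look-alikes from the thing itself.
- masks_of(label, camera): "mask" (420x560 bool, what is visible of it) and "position" ([column, row] in pixels, amid what is visible of it).
- place_of(label, camera): "position" ([column, row] in pixels: a listed point, or the origin of a listed thing).
The state is a dict: "t": time; "joints": joint angles; "dq": joint speeds; "joint_torque": joint torques, N m; "eef_pos": TCP position; "eef_rot": TCP orientation; "force": force on the tool from outside, world axes, zero at the start; "ft_torque": the same for the moment, N m; "finger_gap": finger opening in m; "grip_force": force on a finger pad.
Only numpy, scipy, OpenCV 4.12 (cv2) and the standard library are available. Lean on these libraries where they do the work, as an engineer would, in place of code of your own. Each camera call takes 0.05 s, during which the arm holds its last target. There are 200 camera calls.

## Task

Gather the studs that lie about the bench onto the spout tray with the others; then, with the parts bin standing under the spout, tip the tray about its notched corner by its bar so that all the studs run out into the bin, and let the tray down level again. Any stud that misses is put into the bin. Stand the filled bin flat on the middle of the cutting pad and nest the empty cups into one upright stack on the bench, leaving the die, the mallet and the jar where they are.

Things in the scene. Friction and masses are not known exactly. Their poses are not given: they have to be found in the camera images.
- tray (a joint): tilt (rad) of the steel spout tray on its grey stand: 0 = level, at rest; grows as the spout goes down, stop at 0.75. It turns about a level hinge at the stand's foot. Lift the black bar up and over along its arc to tip it (about 2 N); let go, it sinks back level, damped. The plate is polished: the studs start to slide at about 0.25 rad and are all out at the stop within a second
- hinge (a point): point on the hinge axis, fixed, 25 mm above the bench. x points level from the bar towards the spout, y is the hinge axis, z up. In this frame (mm), tray level: floor z 80, its centre x -58, spout lip x 20, bar x -182 z 86; at the stop the lip is at x 69 z 45. The feet reach x 10. The bin, long side along x with its middle at about x 92, y 0, catches all
- tray_floor (a point): centre of the upper face of the tray's floor, moves with it; x towards the spout, z out of the floor. The tray is a square plate of 110 mm side set cornerwise, walls 16 mm high and 3 mm thick; one corner is a notch, an open chute 50 mm wide between two cheeks; the bar is at the opposite corner
- tray_bar (a point): middle of the tray's bar, on its axis; y runs along the bar (12 mm thick, 72 mm long, parallel to the hinge); moves with the tray (level: 111 mm above the bench). 40 mm clear between the bar and the tray's corner; the two arms that carry the bar are 26 mm either side of its middle
- bin_mid (a point): middle of the open oblong aluminium parts bin, half-way up: 120 mm long (x), 66 mm wide (y), 45 mm high, wall and floor 3 mm, 0.15 kg, empty at the start; stands upright on the bench
- pad_top (a point): middle of the upper face of the dark flat cutting pad fixed on the bench: 150 mm (x) by 90 mm (y), 10 mm high
- cup_a_mid (a point): middle, half-way up, of an empty tapered steel cup (the cups are alike): 65 mm high, 66 mm across at the rim, 44 mm at the foot, wall 3 mm, 70 g; z is its upright axis. Nested, each cup stands about 20 to 25 mm higher than the one it sits in, so its top 17 mm or more stays free. It may be absent
- cup_b_mid (a point): middle, half-way up, of an empty tapered steel cup (the cups are alike): 65 mm high, 66 mm across at the rim, 44 mm at the foot, wall 3 mm, 70 g; z is its upright axis. Nested, each cup stands about 20 to 25 mm higher than the one it sits in, so its top 17 mm or more stays free. It may be absent
- cup_c_mid (a point): middle, half-way up, of an empty tapered steel cup (the cups are alike): 65 mm high, 66 mm across at the rim, 44 mm at the foot, wall 3 mm, 70 g; z is its upright axis. Nested, each cup stands about 20 to 25 mm higher than the one it sits in, so its top 17 mm or more stays free. It may be absent
- stud0_mid (a point): middle of a small round steel dome stud (all alike): 16 mm across, flat underside, straight edge 6 mm high, domed top, 10 mm high in all (along z), 12 g. The point is 5 mm above its underside. At the start it lies on the tray. It may be absent
- stud1_mid (a point): middle of a small round steel dome stud (all alike): 16 mm across, flat underside, straight edge 6 mm high, domed top, 10 mm high in all (along z), 12 g. The point is 5 mm above its underside. At the start it lies on the tray. It may be absent
- stud2_mid (a point): middle of a small round steel dome stud (all alike): 16 mm across, flat underside, straight edge 6 mm high, domed top, 10 mm high in all (along z), 12 g. The point is 5 mm above its underside. At the start it lies on the tray. It may be absent
- stud3_mid (a point): middle of a small round steel dome stud (all alike): 16 mm across, flat underside, straight edge 6 mm high, domed top, 10 mm high in all (along z), 12 g. The point is 5 mm above its underside. At the start it lies on the tray. It may be absent
- stud4_mid (a point): middle of a small round steel dome stud (all alike): 16 mm across, flat underside, straight edge 6 mm high, domed top, 10 mm high in all (along z), 12 g. The point is 5 mm above its underside. At the start it lies on the bench, dome up. It may be absent
- stud5_mid (a point): middle of a small round steel dome stud (all alike): 16 mm across, flat underside, straight edge 6 mm high, domed top, 10 mm high in all (along z), 12 g. The point is 5 mm above its underside. At the start it lies on the bench, dome up. It may be absent
- stud6_mid (a point): middle of a small round steel dome stud (all alike): 16 mm across, flat underside, straight edge 6 mm high, domed top, 10 mm high in all (along z), 12 g. The point is 5 mm above its underside. At the start it lies on the bench, dome up. It may be absent
- die: bystander: a strap-cutting die, an open oblong frame of dark steel 160 x 47 x 30 mm; origin at its underside
- mallet: bystander: a rubber mallet lying on the bench, 230 mm long; origin at its underside
- jar: bystander: a closed amber glass jar, 64 mm across, 75 mm high; origin at its underside
Things that resemble listed ones, but are neither listed nor needed, are in the scene too. What is shaped like the part that bears cup_b_mid but blue is not meant. Of the things that look like the part that bears bin_mid, the larger one is meant.

How it is judged:
On the way, in this order (a step that is already met when the one before it is completed fails the run):
1. all the studs lie on the level tray (distance between each of stud0_mid, stud1_mid, stud2_mid, stud3_mid, stud4_mid, stud5_mid, stud6_mid and tray_floor below 0.09 m and value of joint tray below 0.06 rad), for 0.2 s.
2. the tray is tipped (0.6 rad or more) (value of joint tray above 0.6 rad), for 0.1 s.
3. all the studs lie in the bin and the tray is level again (x of stud0_mid in the frame of bin_mid between -0.06 and 0.06 m and y of stud0_mid in the frame of bin_mid between -0.033 and 0.033 m and z of stud0_mid in the frame of bin_mid between -0.0225 and 0.03 m and x of stud1_mid in the frame of bin_mid between -0.06 and 0.06 m and y of stud1_mid in the frame of bin_mid between -0.033 and 0.033 m and z of stud1_mid in the frame of bin_mid between -0.0225 and 0.03 m and x of stud2_mid in the frame of bin_mid between -0.06 and 0.06 m and y of stud2_mid in the frame of bin_mid between -0.033 and 0.033 m and z of stud2_mid in the frame of bin_mid between -0.0225 and 0.03 m and x of stud3_mid in the frame of bin_mid between -0.06 and 0.06 m and y of stud3_mid in the frame of bin_mid between -0.033 and 0.033 m and z of stud3_mid in the frame of bin_mid between -0.0225 and 0.03 m and x of stud4_mid in the frame of bin_mid between -0.06 and 0.06 m and y of stud4_mid in the frame of bin_mid between -0.033 and 0.033 m and z of stud4_mid in the frame of bin_mid between -0.0225 and 0.03 m and x of stud5_mid in the frame of bin_mid between -0.06 and 0.06 m and y of stud5_mid in the frame of bin_mid between -0.033 and 0.033 m and z of stud5_mid in the frame of bin_mid between -0.0225 and 0.03 m and x of stud6_mid in the frame of bin_mid between -0.06 and 0.06 m and y of stud6_mid in the frame of bin_mid between -0.033 and 0.033 m and z of stud6_mid in the frame of bin_mid between -0.0225 and 0.03 m and value of joint tray below 0.06 rad), for 0.2 s.
At the end, for the whole second after the job is handed in: All studs lie in the bin; the bin stands flat on the pad, middles within 25 mm; the tray is level (under 0.06 rad); the cups present are nested in one upright stack on the bench (axes within 8 mm, tilt under 0.12 rad, no foot higher than 58 mm) (all of step 3 and horizontal distance between cup_a_mid and cup_b_mid below 0.008 m and horizontal distance between each of cup_a_mid, cup_b_mid and cup_c_mid below 0.008 m and angle between each of cup_a_mid, cup_b_mid, cup_c_mid's own z axis and vertical below 0.12 rad and height (world z) of each of cup_a_mid, cup_b_mid, cup_c_mid below 0.0905 m and height (world z) of any of cup_a_mid, cup_b_mid, cup_c_mid below 0.038 m and horizontal distance between bin_mid and pad_top below 0.025 m and angle between bin_mid's own z axis and vertical below 0.06 rad and height (world z) of bin_mid between 0.029 and 0.038 m); the robot touches nothing.
It fails at once if the die is moved by more than 30 mm (distance of die from where it was at the start of the episode above 0.03 m).
It fails at once if the mallet is moved by more than 30 mm (distance of mallet from where it was at the start of the episode above 0.03 m).
It fails at once if the jar is moved by more than 30 mm (distance of jar from where it was at the start of the episode above 0.03 m).
Of cup_a, cup_b, cup_c only 2 to 3 are there at a start; the rules pass over those that are not, and their reading is None.
Of stud0, stud1, stud2, stud3 only 2 to 4 are there at a start; the rules pass over those that are not, and their reading is None.
Of stud4, stud5, stud6 only 2 to 3 are there at a start; the rules pass over those that are not, and their reading is None.
At some moment in a run one of bin, stud4, stud5, stud6 may be knocked a few centimetres aside while the robot is not near it.
It also fails if it takes over 210 s, if anything falls off the work surface, if the arm or the gripper's body presses on something with over 40 N, if the wrist force passes 120 N, or if a joint passes its speed limit or range.

## Working session

There is one attempt and no reset: what is moved stays moved. The work goes in short steps, Python scripts to look and compute and a tool call to move; the robot and the scene stay as the last step left them, time stands still between calls to the robot, and variables do not carry over. Pictures are saved under pics/ and viewed, at most 14 in all, crops included, and the job is handed in when it is done.

Besides the shell and the picture viewer there is one more tool, called after "Emit:" as name(argument=value, ...) on one line, values as JSON. move_arm: Moves the arm, as the interface text tells. Its arguments: {"type":"object","properties":{"plan":{"type":"array"},"grip_force":{"type":"number"}},"required":["plan"]}

```bash
mkdir -p pics; cat > h.py <<'E'
import numpy as np, cv2
from rig import state, eyes, ctrl, masks_of, place_of
from scipy.spatial.transform import Rotation as Ro
C={}
def cap(n,save=None):
    C[n]=eyes.capture(n)
    if save: cv2.imwrite('pics/'+save,C[n]['frame'][:,:,::-1])
    return C[n]
def px2w(n,p,z):
    c=C[n];K=np.array(c['intrinsics']);T=np.array(c['T'])
    r=np.linalg.inv(K)@np.array([p[0],p[1],1.]);d=T[:3,:3]@np.array([r[0],-r[1],-r[2]])
    o=T[:3,3];return o+d*(z-o[2])/d[2]
def w2px(n,P):
    c=C[n];K=np.array(c['intrinsics']);T=np.array(c['T'])
    q=T[:3,:3].T@(np.array(P)-T[:3,3]);q=K@np.array([q[0],-q[1],-q[2]]);return q[:2]/q[2]
def rel(P,yaw_deg=None):
    """shift (tool units) from present TCP to world P"""
    s=state();R=Ro.from_euler('xyz',s['eef_rot']).as_matrix()
    return np.round(R.T@(np.array(P)-s['eef_pos'])/0.5,4)
E
python3 - <<'E'
from h import *
Z={'bin_mid':.022,'pad_top':.01,'cup_a_mid':.0325,'stud0_mid':.005,'stud4_mid':.005,'tray_floor':.105,'tray_bar':.111,'hinge':.025,'die':0,'mallet':0,'jar':0}
s=state();print(s)
for cam in('top','side'):
    c=cap(cam,cam+'0.png');print(cam,np.round(c['T'],3).tolist(),np.round(c['intrinsics'],1).tolist())
    for l,z in Z.items():
        for d in place_of(l,cam):
            print(l,np.round(d['conf'],2),np.round(d['position'],0),np.round(px2w(cam,d['position'],z)[:2],3))
E
```

```text
{'t': 0.0, 'joints': array([-1.16018523,  0.69002911, -0.19452045,  1.56638888,  0.15729278,
        0.90249843, -0.21511324]), 'dq': array([ 0.00059881,  0.00052438,  0.00048556,  0.00057101,  0.00063775,
        0.00018747, -0.00178134]), 'joint_torque': array([-5.60597291e-04, -5.39609635e+01, -1.26694478e+00, -1.58540422e+01,
        9.01477528e-03,  9.43595893e-03,  1.07643891e-05]), 'eef_pos': array([0.22978181, 0.58054962, 0.25544406]), 'eef_rot': array([-3.13966511e+00,  1.27857237e-04,  2.76485888e+00]), 'force': array([ 0.05952137, -0.9651008 , -1.08906028]), 'ft_torque': array([ 0.03394408, -0.01703291,  0.04017078]), 'grip_force': 0.0, 'finger_gap': 0.0855144995826489}
top [[-0.004, 0.996, -0.087, 0.482], [-1.0, -0.003, 0.004, -0.017], [0.004, 0.087, 0.996, 1.146], [0.0, 0.0, 0.0, 1.0]] [[491.2, 0.0, 277.9], [0.0, 491.2, 211.6], [0.0, 0.0, 1.0]]
bin_mid 0.98 [298. 321.] [ 0.332 -0.066]
bin_mid 0.75 [316. 266.] [ 0.455 -0.108]
pad_top 0.72 [116. 275.] [0.437 0.35 ]
cup_a_mid 0.74 [427. 228.] [ 0.541 -0.361]
stud4_mid 0.48 [256. 276.] [0.433 0.028]
stud4_mid 0.41 [180. 279.
[... 555 characters left out ...]
89.1, 204.9], [0.0, 0.0, 1.0]]
bin_mid 0.65 [374. 232.] [ 0.333 -0.051]
bin_mid 0.59 [326. 212.] [ 0.447 -0.1  ]
pad_top 0.69 [305. 381.] [0.439 0.35 ]
pad_top 0.48 [201. 202.] [ 0.753 -0.092]
cup_a_mid 0.8 [299. 153.] [ 0.544 -0.344]
cup_a_mid 0.4 [160. 243.] [0.782 0.097]
stud4_mid 0.45 [319. 318.] [0.43  0.209]
stud4_mid 0.45 [302. 149.] [ 0.544 -0.414]
tray_floor 0.8 [240. 215.] [0.617 0.058]
tray_bar 0.69 [234. 252.] [0.601 0.176]
hinge 0.78 [242. 228.] [0.626 0.001]
hinge 0.6 [238. 224.] [ 0.638 -0.008]
die 0.58 [199. 201.] [ 0.763 -0.107]
die 0.35 [302. 151.] [ 0.543 -0.409]
mallet 0.81 [241. 162.] [ 0.701 -0.311]
jar 0.63 [163. 241.] [0.796 0.056]
jar 0.17 [323. 212.] [ 0.454 -0.131]
```

```bash
python3 -c "
import cv2
for n in('top','side'):
    i=cv2.imread(f'pics/{n}0.png');cv2.imwrite(f'pics/{n}0b.png',cv2.resize(i,(784,588),interpolation=cv2.INTER_CUBIC))"
```

```text
(no output)
```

View pics/top0b.png

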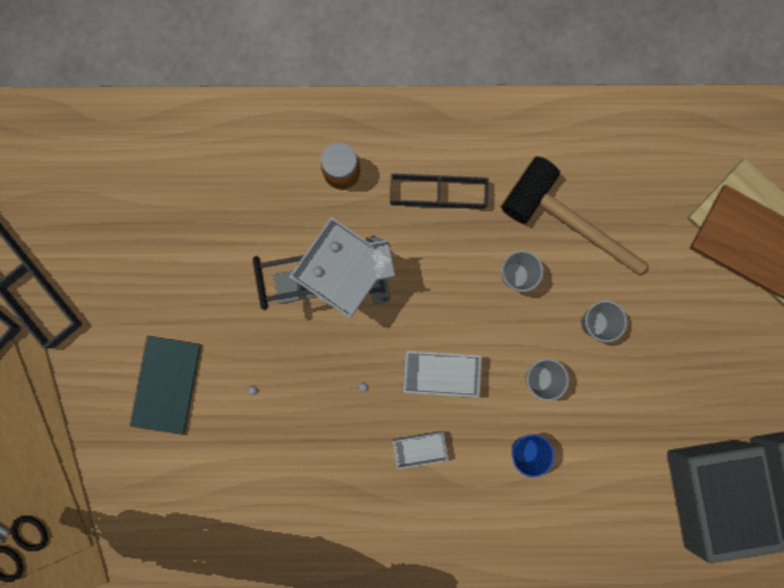

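View pics/side0b.png

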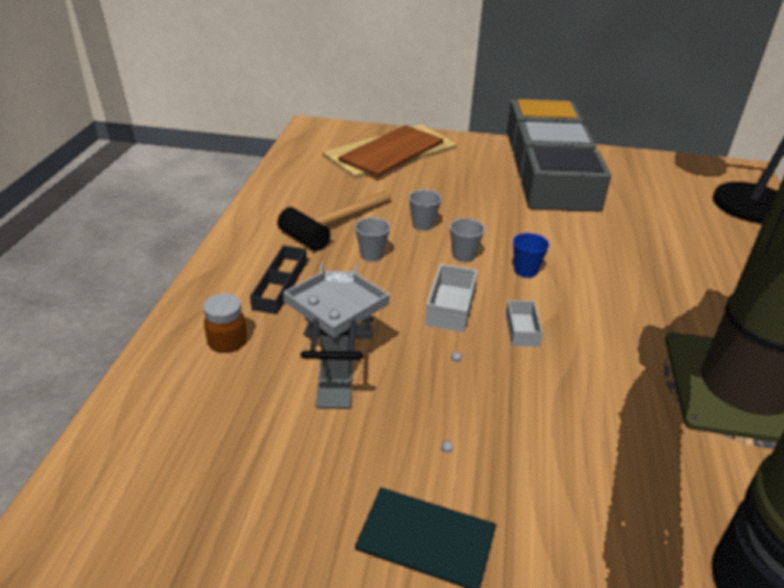

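The top view shows the tray with two studs, which lie at about (335,247) and (318,271) in the 784-px picture. There are two bench studs at (252,391) and (363,387), and I see no third. The big bin is at (442,374), the pad at (166,385), and three grey cups at (523,272), (606,322) and (548,380). The decoys are the small bin and the blue cup.

```bash
python3 - <<'E'
from h import *
cap('top')
s=1/1.4
f=C['top']['frame']
for l in('bin_mid','pad_top','tray_floor','cup_a_mid','stud4_mid','die','jar'):
    for d in masks_of(l,'top'):
        m=d['mask'].astype('uint8')
        cs=max(cv2.findContours(m,0,2)[0],key=cv2.contourArea)
        q=cv2.boxPoints(cv2.minAreaRect(cs))
        z={'bin_mid':.045,'pad_top':.01,'tray_floor':.121,'cup_a_mid':.065,'stud4_mid':.005,'die':.03,'jar':.075}[l]
        (cx,cy),r=cv2.minEnclosingCircle(cs)
        print(l,round(d['conf'],2),m.sum(),'box',np.round([px2w('top',p,z)[:2] for p in q],3).tolist(),'circ',np.round(px2w('top',(cx,cy),z)[:2],4),np.round(r,1),'mean',np.round(px2w('top',d['position'],z)[:2],4))
P={'barL':(257,260,.111),'barR':(264,307,.111),'tr_top':(332,219,.121),'tr_left':(292,276,.121),'tr_bot':(350,315,.121),'cup1':(523,272,.065),'cup2':(606,322,.065),'cup3':(548,380,.065),'s4':(252,391,.005),'s5':(363,387,.005),
'st0':(335,247,.11),'st1':(318,271,.11)}
for k,(u,v,z) in P.items(): print(k,np.round(px2w('top',(u*s,v*s),z)[:2],4))
E
```

```text
bin_mid 0.95 1693 box [[0.424, -0.038], [0.494, -0.043], [0.485, -0.169], [0.416, -0.163]] circ [ 0.4532 -0.1029] 30.7 mean [ 0.4547 -0.1038]
bin_mid 0.9 787 box [[0.353, -0.024], [0.366, -0.105], [0.319, -0.112], [0.306, -0.032]] circ [ 0.3354 -0.0678] 20.0 mean [ 0.3346 -0.0752]
pad_top 0.79 2695 box [[0.37, 0.404], [0.522, 0.384], [0.506, 0.288], [0.355, 0.308]] circ [0.438  0.3464] 37.7 mean [0.4262 0.3498]
pad_top 0.56 709 box [[0.57, -0.34], [0.57, -0.412], [0.507, -0.41], [0.508, -0.339]] circ [ 0.5379 -0.3756] 15.9 mean [ 0.5364 -0.3781]
tray_floor 0.58 3280 box [[0.557, 0.19], [0.702, 0.178], [0.68, -0.034], [0.536, -0.019]] circ [0.6094 0.0787] 50.8 mean [0.6147 0.0465]
cup_a_mid 0.73 705 box [[0.535, -0.315], [0.581, -0.363], [0.537, -0.406], [0.491, -0.358]] circ [ 0.5356 -0.358 ] 15.9 mean [ 0.5415 -0.3617]
die 0.66 715 box [[0.73, -0.023], [0.786, -0.025], [0.78, -0.186], [0.724, -0.184]] circ [ 0.7598 -0.1049] 35.7 mean [ 0.7673 -0.1012]
die 0.19 3348 box [[0.564, 0.209], [0.721, 0.196], [0.698, -0.035], [0.541, -0.019]] circ [0.6235 0.0879] 50.6 mean [0.6249 0.0592]
jar 0.97 764 box [[0.824, 0.087], [0.824, 0.026], [0.749, 0.026], [0.749, 0.086]] circ [0.7858 0.0557] 16.8 mean [0.7825 0.0561]
barL [0.6286 0.1786]
barR [0.5571 0.1671]
tr_top [0.6893 0.0643]
tr_left [0.6028 0.124 ]
tr_bot [0.5439 0.037 ]
cup1 [ 0.6146 -0.234 ]
cup2 [ 0.5349 -0.3632]
cup3 [ 0.4445 -0.2696]
s4 [0.4263 0.204 ]
s5 [0.4322 0.0215]
st0 [0.6483 0.0605]
st1 [0.6116 0.0862]
```

Emit:
move_arm(plan=[[0,-0.643,-0.557,0.17,-0.0896],[0,-0.643,-0.557,0.17,-0.0896],[0,-0.643,-0.557,0.17,-0.0896],[0,-0.643,-0.557,0.17,-0.0896],[0,-0.643,-0.557,0.17,-0.0896],[0,-0.643,-0.557,0.17,-0.0896],[0,-0.643,-0.557,0.17,-0.0896],[0,-0.643,-0.557,0.17,-0.0896]], grip_force=30)

```text
t: 2.27
eef_pos: [0.3817, 0.2897, 0.1909]
eef_rot: [3.141, 0.001, -2.955]
force: [1.3, 0.7, -0.7]
finger_gap: 0.0426
grip_force: 0.0
```

Emit:
move_arm(plan=[[0,-0.056,-0.185,0.08,0],[0,-0.056,-0.185,0.08,0],[0,-0.056,-0.185,0.08,0],[0,-0.056,-0.185,0.08,0]])

```text
t: 2.6
eef_pos: [0.4272, 0.1989, 0.1493]
eef_rot: [-3.136, -0.003, -2.965]
force: [0.2, 0.4, -0.5]
finger_gap: 0.0423
grip_force: 0.0
```

```bash
cat >> h.py <<'E'
def studs(n,zs=.005,lab='stud4_mid'):
    for d in place_of(lab,n): print('  stud',round(d['conf'],2),np.round(d['position']),np.round(px2w(n,d['position'],zs),4))
E
python3 - <<'E'
from h import *
cap('wrist','w1.png');s=state();print(s['t'],s['eef_pos'],s['eef_rot'],ctrl.tip_reach)
studs('wrist');cap('top');studs('top')
E
```

```text
2.65 [0.42649132 0.2025091  0.15017709] [-3.13939502e+00 -1.37299761e-03 -2.96110945e+00] 0.025
  stud 0.51 [292. 208.] [0.4276 0.2085 0.005 ]
  stud 0.23 [456. 252.] [0.4417 0.3509 0.005 ]
```

View pics/w1.png

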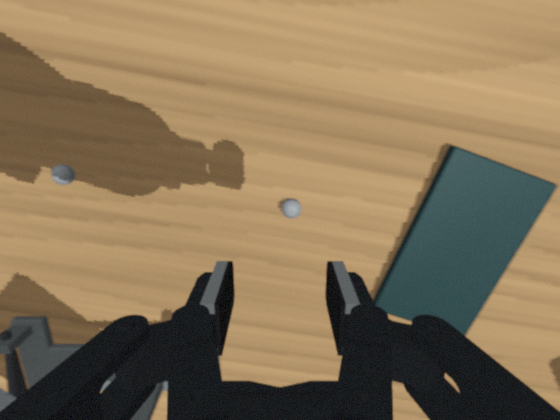

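Emit:
move_arm(plan=[[0,-0.004,0.0105,0.2,0],[0,-0.004,0.0105,0.2,0],[0,-0.004,0.0105,0.2,0],[0,-0.004,0.0105,0.247,0],[-0.2,-0.004,0.0105,0.247,0],[-0.9,-0.004,0.0105,0.247,0],[-0.9,-0.004,0.0105,0.247,0],[-0.9,-0.004,0.0105,0.247,0]])

```text
t: 3.47
eef_pos: [0.4268, 0.2121, 0.0286]
eef_rot: [3.14, 0.002, -2.955]
force: [-0.5, 0.3, -0.0]
finger_gap: 0.0129
grip_force: 29.2
```

Emit:
move_arm(plan=[[-0.9,0,0,0,0],[-0.9,0,0,0,0],[-0.9,0,0,-0.1,0],[-0.9,0,0,-0.2,0],[-0.9,0,0,-0.3,0],[-0.9,0,0,-0.3,0]])

```text
t: 3.97
eef_pos: [0.4272, 0.2113, 0.1812]
eef_rot: [3.14, 0.003, -2.956]
force: [0.9, -0.2, -1.1]
finger_gap: 0.0131
grip_force: 29.3
```

Emit:
move_arm(plan=[[-0.9,-0.276,-0.401,0,0],[-0.9,-0.276,-0.401,0,0],[-0.9,-0.276,-0.401,0,0],[-0.9,-0.276,-0.401,0,0],[-0.9,-0.276,-0.401,0,0],[-0.9,-0.276,-0.401,0,0],[-0.9,-0.276,-0.401,0,0],[-0.9,-0.276,-0.401,0,0]])

```text
t: 4.63
eef_pos: [0.6002, 0.0364, 0.1774]
eef_rot: [-3.141, 0.0, -2.961]
force: [-0.1, 0.6, 0.1]
finger_gap: 0.0125
grip_force: 29.3
```

```bash
python3 - <<'E'
from h import *
cap('wrist','w2.png');s=state();print(s['t'],s['eef_pos'],s['eef_rot'],s['finger_gap'],s['grip_force'])
studs('wrist',.11,'stud0_mid')
cap('top');studs('top')
print('T1px',w2px('wrist',(.6,.04,.105)),'st0',w2px('wrist',(.6483,.0605,.11)),'st1',w2px('wrist',(.6116,.0862,.11)))
E
```

```text
4.6833 [0.59895248 0.03892277 0.17747387] [ 3.14107788e+00 -3.85173919e-04 -2.95727998e+00] 0.012716303625144419 29.344722032546997
  stud 0.37 [302. 271.] [0.6161 0.0531 0.11  ]
T1px [285.41626116 239.55919743] st0 [303.22665107 317.46849483] st1 [356.98973054 272.97222891]
```

View pics/w2.png

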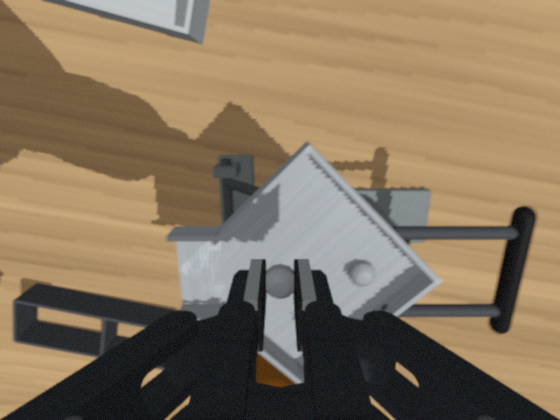

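Emit:
move_arm(plan=[[-0.9,0,0,0.05,0],[-0.9,0,0,0.082,0],[-0.9,0,0,0.082,0],[-0.9,0,0,0.082,0],[-0.4,0,0,0.082,0],[-0.4,0,0,0.082,0],[-0.4,0,0,0.0,0],[-0.4,0,0,-0.05,0]])

```text
t: 5.5
eef_pos: [0.5995, 0.04, 0.2046]
eef_rot: [3.141, 0.001, -2.955]
force: [0.5, -0.2, -0.2]
finger_gap: 0.0259
grip_force: 0.0
```

```bash
python3 - <<'E'
from h import *
cap('top');studs('top');studs('top',.11,'stud0_mid');cap('side');studs('side')
s=state();print(s['eef_pos'],s['finger_gap'],rel((.432,.0215,.15)))
E
```

```text
stud 0.51 [239. 224.] [ 0.6429 -0.0333  0.005 ]
  stud 0.45 [248. 209.] [ 0.6344 -0.095   0.005 ]
[0.59915646 0.03938311 0.20281543] 0.02541028859685475 [0.3352 0.0267 0.1055]
```

Emit:
move_arm(plan=[[0,0.335,0.027,0.0,0],[0,0.335,0.027,0.0,0],[0,0.335,0.027,0.1,0],[0,0.335,0.027,0.105,0],[0,0.335,0.027,0.105,0],[0,0.335,0.027,0.105,0]])

```text
t: 6.25
eef_pos: [0.4256, 0.0203, 0.148]
eef_rot: [-3.14, -0.011, -2.954]
force: [0.6, -0.4, -1.2]
finger_gap: 0.0425
grip_force: 0.0
```

```bash
python3 - <<'E'
from h import *
cap('wrist','w3.png');studs('wrist');cap('top','top3.png');studs('top',.11,'stud0_mid')
s=state();print(s['eef_pos'],s['finger_gap'],rel((.432,.0215,.15)))
a=cv2.imread('pics/w3.png');b=cv2.resize(cv2.imread('pics/top3.png')[120:330,140:420],(560,420),interpolation=cv2.INTER_CUBIC)
cv2.imwrite('pics/c3.png',cv2.resize(np.hstack([a,b]),(800,300)))
E
```

```text
stud 0.68 [429. 230.] [ 0.5335 -0.3402  0.11  ]
[0.43415294 0.02244999 0.15012162] 0.04232517513881571 [ 0.0046 -0.0011  0.0002]
```

View pics/c3.png

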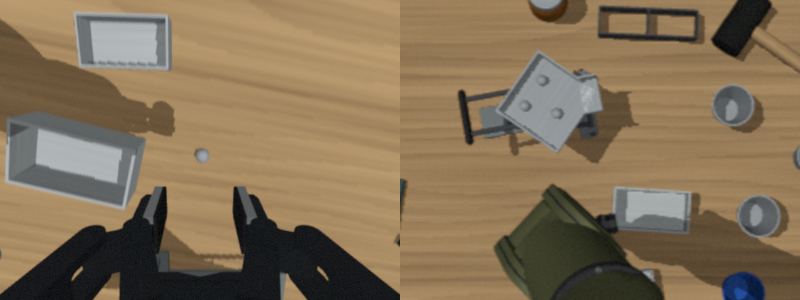

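The tray now holds three studs. The remaining bench stud shows at (283,218) in the full wrist frame.

```bash
python3 - <<'E'
from h import *
cap('wrist');f=C['wrist']['frame']
g=f[180:250,240:340].astype(int);m=(g[:,:,0]-g[:,:,2]<25)&(g.sum(2)>200)
v,u=np.nonzero(m);p=(np.median(u)+240,np.median(v)+180);P=px2w('wrist',p,.005);print(m.sum(),p,P)
P[2]=.027;print(rel(P),state()['eef_pos'])
E
```

```text
298 (np.float64(282.0), np.float64(202.5)) [0.43271435 0.0243095  0.005     ]
[0.003  0.0042 0.2464] [0.43421652 0.02239619 0.15022347]
```

Emit:
move_arm(plan=[[0,0.003,0.003,0.2,0],[0,0.003,0.003,0.2,0],[0,0.003,0.003,0.2,0],[0,0.003,0.003,0.247,0],[-0.2,0.003,0.003,0.247,0],[-0.9,0.003,0.003,0.247,0],[-0.9,0.003,0.003,0.247,0],[-0.9,0.003,0.003,0.247,0]])

```text
t: 7.17
eef_pos: [0.4319, 0.0248, 0.0272]
eef_rot: [3.137, 0.005, -2.955]
force: [0.3, 1.1, 9.9]
finger_gap: 0.0104
grip_force: 32.6
```

Emit:
move_arm(plan=[[-0.9,0,0,0,0],[-0.9,0,0,0,0],[-0.9,0,0,-0.1,0],[-0.9,0,0,-0.2,0],[-0.9,0,0,-0.3,0],[-0.9,0,0,-0.32,0],[-0.9,0,0,-0.32,0]])

```text
t: 7.75
eef_pos: [0.4313, 0.0217, 0.156]
eef_rot: [3.141, -0.003, -2.956]
force: [2.6, -1.4, -1.0]
finger_gap: 0.0104
grip_force: 32.2
```

```bash
python3 - <<'E'
from h import *
print(rel((.63,.025,.18)),state()['eef_pos'])
E
```

```text
[-0.3916 -0.067  -0.0491] [0.43131214 0.0217157  0.15597237]
```

Emit:
move_arm(plan=[[-0.9,0,0,0,0],[-0.9,-0.388,-0.072,0,0],[-0.9,-0.388,-0.072,0,0],[-0.9,-0.388,-0.072,0,0],[-0.9,-0.388,-0.072,0,0],[-0.9,-0.388,-0.072,0,0],[-0.9,-0.388,-0.072,0,0],[-0.9,-0.388,-0.072,0,0]])

```text
t: 8.42
eef_pos: [0.6303, 0.022, 0.1553]
eef_rot: [3.141, 0.002, -2.959]
force: [-0.2, -0.0, 0.3]
finger_gap: 0.0105
grip_force: 32.2
```

```bash
python3 - <<'E'
from h import *
cap('wrist','w4.png');cap('wrist');s=state();print(rel((.63,.025,.136)),s['eef_pos'],s['finger_gap'],s['grip_force'])
E
```

```text
[-0.0058  0.0047  0.0386] [0.62760695 0.02213194 0.15528289] 0.010019717193745678 32.24752563983202
```

View pics/w4.png

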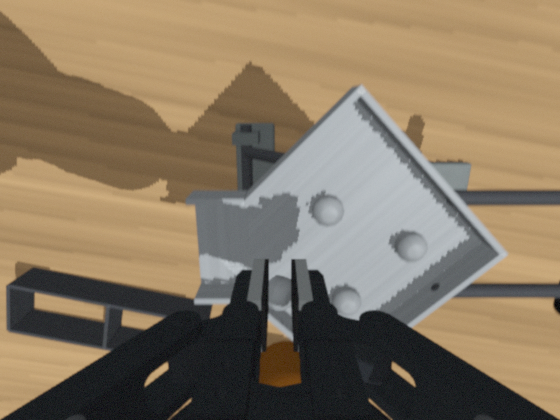

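Emit:
move_arm(plan=[[-0.9,0.004,-0.024,0,0],[-0.9,0.004,-0.024,0.04,0],[-0.9,0.004,-0.024,0.04,0],[-0.9,0.004,-0.024,0.04,0],[-0.4,0.004,-0.024,0.04,0],[-0.4,0.004,-0.024,0.04,0],[-0.4,0.004,-0.024,-0.05,0],[-0.4,0.004,-0.024,-0.15,0]])

```text
t: 9.18
eef_pos: [0.6267, 0.0097, 0.2178]
eef_rot: [3.141, -0.006, -2.954]
force: [2.5, -0.5, 0.5]
finger_gap: 0.0253
grip_force: 0.0
```

```bash
python3 - <<'E'
from h import *
cap('top');cap('top');print(state()['eef_pos'],state()['finger_gap'],rel((.45,-.1,.2)))
for d in place_of('bin_mid','top'): print(d['conf'],px2w('top',d['position'],.022))
E
```

```text
[0.63252086 0.01245219 0.22616194] 0.025514784318767178 [ 0.4011 -0.1534  0.0468]
0.93 [ 0.32753238 -0.07273209  0.022     ]
0.63 [ 0.45344608 -0.11058803  0.022     ]
```

Emit:
move_arm(plan=[[1,0.401,-0.153,0.03,-0.211],[1,0.401,-0.153,0.03,-0.211],[1,0.401,-0.153,0.03,-0.211],[1,0.401,-0.153,0.03,-0.211],[1,0.401,-0.153,0.03,-0.211],[1,0.401,-0.153,0.03,-0.211],[1,0.401,-0.153,0.03,-0.211],[1,0.401,-0.153,0.03,-0.211]])

```text
t: 10.0
eef_pos: [0.444, -0.1033, 0.2032]
eef_rot: [3.14, -0.002, -1.95]
force: [0.6, -0.5, 0.3]
finger_gap: 0.0857
grip_force: 0.0
```

```bash
python3 - <<'E'
from h import *
s=state();print(s['eef_pos'],s['eef_rot'],s['joints'],rel((.45,-.1,.2)))
E
```

```text
[ 0.44403131 -0.10332782  0.20323218] [ 3.14002092e+00 -1.53936622e-03 -1.95000914e+00] [ 0.72566705  0.74006843 -0.99800249  2.09140966  0.88897359  0.81906935
  1.93424982] [-0.0106 -0.0086  0.0064]
```

Emit:
move_arm(plan=[[1,0,0,0,0.449],[1,0,0,0,0.449],[1,0,0,0,0.449],[1,0,0,0,0.449],[1,0,0,0,0.449],[1,0,0,0,0.449],[1,0,0,0,0.449],[1,0,0,0,0.449]])

```text
t: 10.67
eef_pos: [0.445, -0.1022, 0.2033]
eef_rot: [3.141, -0.001, -2.961]
force: [0.6, 1.1, 0.6]
finger_gap: 0.0852
grip_force: 0.0
```

Emit:
move_arm(plan=[[1,0,0,0,0.29],[1,0,0,0,0.29],[1,0,0,0,0.29],[1,0,0,0,0.29],[1,0,0,0,0.29],[1,0,0,0,0.29],[1,0,0,0,0.29],[1,0,0,0,0.29]])

```text
t: 11.33
eef_pos: [0.445, -0.1021, 0.2033]
eef_rot: [-3.141, -0.001, 2.322]
force: [0.1, 0.1, 0.4]
finger_gap: 0.0852
grip_force: 0.0
```

Emit:
move_arm(plan=[[1,0,0,0,0.131],[1,0,0,0,0.131],[1,0,0,0,0.131],[1,0,0,0,0.131],[1,0,0,0,0.131],[1,0,0,0,0.131],[1,0,0,0,0.131],[1,0,0,0,0.131]])

```text
t: 12.0
eef_pos: [0.4451, -0.102, 0.2033]
eef_rot: [-3.14, 0.0, 1.503]
force: [-0.5, 0.7, 1.4]
finger_gap: 0.0853
grip_force: 0.0
```

```bash
python3 - <<'E'
from h import *
cap('wrist','w5.png');s=state();print(s['eef_pos'],s['eef_rot'],s['joints'])
for d in masks_of('bin_mid','wrist')[:2]:
    m=d['mask'].astype('uint8');cs=max(cv2.findContours(m,0,2)[0],key=cv2.contourArea)
    q=cv2.boxPoints(cv2.minAreaRect(cs));print(m.sum(),q.round().tolist(),[px2w('wrist',p,.045)[:2].round(3).tolist() for p in q])
E
```

```text
[ 0.4452028  -0.10205468  0.20339079] [-3.14038686e+00  2.74336337e-04  1.50680096e+00] [ 0.25830651  0.57174476 -0.20669666  2.11168386  0.24293086  0.48124153
 -0.19661327]
11126 [[252.0, 123.0], [335.0, 123.0], [335.0, 264.0], [252.0, 264.0]] [[0.427, -0.039], [0.492, -0.044], [0.49, -0.166], [0.415, -0.161]]
6029 [[104.0, 122.0], [167.0, 103.0], [197.0, 200.0], [134.0, 219.0]] [[0.311, -0.031], [0.362, -0.02], [0.374, -0.099], [0.318, -0.112]]
```

View pics/w5.png

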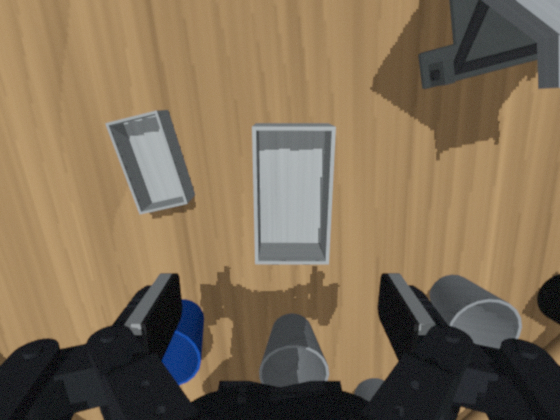

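Emit:
move_arm(plan=[[1,0,0.022,0.0,0],[1,0,0.022,0.3,0],[1,0,0.022,0.3,0],[1,0,0.022,0.3,0],[1,0,0.022,0.334,0],[1,0,0.022,0.334,0],[1,0,0.022,0.334,0],[0.3,0,0.022,0.334,0]])

```text
t: 12.77
eef_pos: [0.4574, -0.1031, 0.0385]
eef_rot: [3.14, -0.0, 1.505]
force: [1.0, -0.1, 0.5]
finger_gap: 0.0755
grip_force: 0.0
```

Emit:
move_arm(plan=[[0.2,0,0,0,0],[0.2,0,0,0,0],[0.2,0,0,0,0],[0.2,0,0,0,0],[0.2,0,0,-0.03,0],[0.2,0,0,-0.06,0],[0.2,0,0,-0.06,0],[0.2,0,0,-0.06,0]])

```text
t: 13.43
eef_pos: [0.4581, -0.1033, 0.0687]
eef_rot: [3.137, -0.0, 1.504]
force: [-0.6, -0.6, -2.1]
finger_gap: 0.0656
grip_force: 34.9
```

```bash
python3 - <<'E'
from h import *
s=state();print(s['joints'],s['eef_pos'],rel((.644,-.0967,.07)))
E
```

```text
[ 0.16014444  0.84713659 -0.05935549  2.16597189  0.3418332   0.13200051
 -0.28448134] [ 0.4581496  -0.10325699  0.06868783] [ 0.0378  0.37   -0.0008]
```

Emit:
move_arm(plan=[[0.2,0.038,0.37,0,-0.04],[0.2,0.038,0.37,0,-0.04],[0.2,0.038,0.37,0,-0.04],[0.2,0.038,0.37,0,-0.04],[0.2,0.038,0.37,0,-0.04],[0.2,0.038,0.37,0,-0.04],[0.2,0.038,0.37,0,-0.04],[0.2,0.038,0.37,0,-0.04]])

```text
t: 14.1
eef_pos: [0.6407, -0.0965, 0.0659]
eef_rot: [-3.138, -0.0, 1.756]
force: [-0.3, -0.3, -2.6]
finger_gap: 0.0653
grip_force: 34.9
```

```bash
python3 - <<'E'
from h import *
cap('side','s6.png');cap('top','t6.png');s=state();print(s['joints'],s['eef_pos'],s['eef_rot'],s['force'],s['grip_force'],rel((.644,-.0967,.038)))
for c in('top','side'):
  for d in place_of('hinge',c)[:1]: print(d['conf'],px2w(c,d['position'],.025))
  for d in place_of('tray_floor',c)[:1]: print(d['conf'],px2w(c,d['position'],.105))
E
```

```text
[ 0.21669095  0.97536262 -0.26087117  1.60571147  0.38083892  0.61399543
 -0.06350909] [ 0.64066744 -0.09654551  0.06627866] [-3.13874235e+00 -8.70900688e-05  1.75609859e+00] [ 0.0859891  -0.94327644 -1.91513088] 34.89595592021942 [-0.0015  0.0067  0.0565]
0.59 [6.34595540e-01 4.86246692e-04 2.50000000e-02]
0.57 [0.61591202 0.05241022 0.105     ]
0.89 [0.62252858 0.00549413 0.025     ]
0.74 [0.61269151 0.06231714 0.105     ]
```

View pics/s6.png

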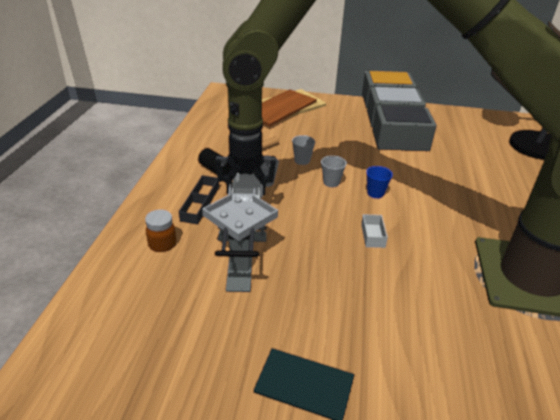

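Emit:
move_arm(plan=[[0.2,0.004,0.006,0.03,0],[0.2,0.004,0.006,0.054,0],[0.2,0.004,0.006,0.055,0],[0.2,0.004,0.006,0.055,0],[1,0.004,0.006,0.055,0],[1,0.004,0.006,0.055,0],[1,0.004,0.006,0.055,0],[1,0.004,0.006,0.055,0]])

```text
t: 15.07
eef_pos: [0.6447, -0.0938, 0.0388]
eef_rot: [-3.141, -0.0, 1.756]
force: [-0.5, -0.1, 0.1]
finger_gap: 0.0855
grip_force: 0.0
```

Emit:
move_arm(plan=[[1,0,0,-0.1,0],[1,0,0,-0.2,0],[1,0,0,-0.3,0],[1,0,0,-0.36,0],[1,0,0,-0.36,0]])

```text
t: 15.48
eef_pos: [0.6483, -0.0937, 0.2261]
eef_rot: [3.131, 0.002, 1.756]
force: [0.7, -0.3, 0.6]
finger_gap: 0.0852
grip_force: 0.0
```

```bash
python3 - <<'E'
from h import *
s=state();print(s['joints'],s['eef_pos'],s['eef_rot'],rel((.594,.172,.22)))
E
```

```text
[ 0.25089916  0.77173972 -0.33777031  1.50418036  0.29838572  0.9059098
  0.00400673] [ 0.64831095 -0.09367018  0.22608715] [3.13127723e+00 2.25351100e-03 1.75551683e+00] [ 0.5423 -0.0093  0.0109]
```

Emit:
move_arm(plan=[[0,0.542,-0.009,0,-0.25],[0,0.542,-0.009,0,-0.25],[0,0.542,-0.009,0,-0.25],[0,0.542,-0.009,0,-0.25],[0,0.542,-0.009,0,-0.25],[0,0.542,-0.009,0,-0.25],[0,0.542,-0.009,0,-0.25],[0,0.542,-0.009,0,-0.25]])

```text
t: 16.15
eef_pos: [0.5882, 0.1806, 0.2201]
eef_rot: [3.136, -0.003, 2.773]
force: [0.0, 0.7, -0.3]
finger_gap: 0.0428
grip_force: 0.0
```

```bash
python3 - <<'E'
from h import *
s=state();print(s['joints'],s['eef_pos'],s['eef_rot'],rel((.594,.172,.20)), (3.328-s['eef_rot'][2])/6.283)
E
```

```text
[-0.04838117  0.77029168 -0.58917792  1.622981    0.50732138  0.90321121
  0.37608517] [0.58816126 0.18056581 0.2201136 ] [ 3.13574509e+00 -2.70529831e-03  2.77284748e+00] [-0.0172 -0.012   0.0401] 0.08835787412332688
```

Emit:
move_arm(plan=[[0,-0.017,-0.012,0,-0.088],[0,-0.017,-0.012,0,-0.088],[0,-0.017,-0.012,0,-0.088],[0,-0.017,-0.012,0,-0.088],[0,-0.017,-0.012,0,-0.088],[0,-0.017,-0.012,0,-0.088]])

```text
t: 16.65
eef_pos: [0.5963, 0.1626, 0.2189]
eef_rot: [3.141, -0.001, -2.973]
force: [-0.1, 0.2, -0.2]
finger_gap: 0.0425
grip_force: 0.0
```

```bash
python3 - <<'E'
from h import *
cap('wrist','w7.png');s=state();print(s['eef_pos'],s['eef_rot'])
for d in place_of('tray_bar','wrist')[:1]: print(d['conf'],d['position'],px2w('wrist',d['position'],.111))
cap('top','t7.png')
for d in masks_of('bin_mid','top'):
    m=d['mask'].astype('uint8');cs=max(cv2.findContours(m,0,2)[0],key=cv2.contourArea)
    q=cv2.boxPoints(cv2.minAreaRect(cs));print(m.sum(),[px2w('top',p,.045)[:2].round(3).tolist() for p in q])
a=cv2.imread('pics/w7.png');b=cv2.resize(cv2.imread('pics/t7.png')[90:300,160:440],(560,420),interpolation=cv2.INTER_CUBIC)
cv2.imwrite('pics/c7.png',cv2.resize(np.hstack([a,b]),(800,300)))
E
```

```text
[0.59632831 0.16271245 0.21898466] [ 3.14148778e+00 -5.33762132e-04 -2.97595461e+00]
0.78 [295.3, 222.7] [0.5967229  0.17396323 0.111     ]
1649 [[0.665, -0.027], [0.688, -0.147], [0.619, -0.16], [0.597, -0.04]]
```

View pics/c7.png

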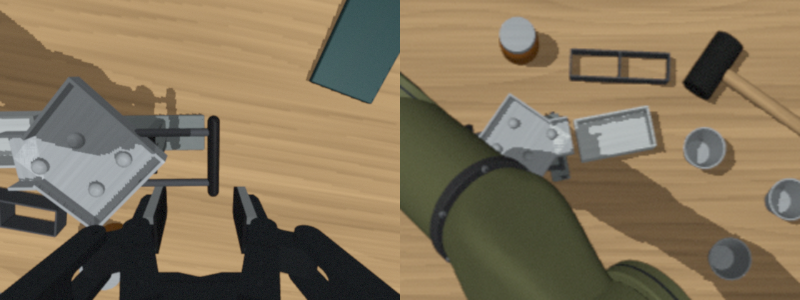

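Emit:
move_arm(plan=[[0,-0.001,0.022,0,-0.003],[0,-0.001,0.022,0.08,-0.003],[0,-0.001,0.022,0.16,-0.003],[0,-0.001,0.022,0.204,-0.003],[0,-0.001,0.022,0.204,-0.003],[0,-0.001,0.022,0.204,-0.003],[-0.5,-0.001,0.022,0.204,-0.003],[-1,-0.001,0.022,0.204,-0.003]], grip_force=20)

```text
t: 17.52
eef_pos: [0.5964, 0.1754, 0.1195]
eef_rot: [3.14, 0.004, -2.955]
force: [0.3, 0.2, 0.3]
finger_gap: 0.0197
grip_force: 0.0
```

Emit:
move_arm(plan=[[-1,0,0,0,0],[-1,0,0,0,0],[-1,0,0,0,0],[-1,0,0,0,0]])

```text
t: 17.85
eef_pos: [0.5962, 0.176, 0.1194]
eef_rot: [3.139, 0.004, -2.955]
force: [-1.0, 2.2, 6.8]
finger_gap: 0.0111
grip_force: 21.9
```

```bash
python3 - <<'E'
from h import *
s=state();print(s['eef_pos'],s['eef_rot'],s['joints'],s['force'],s['finger_gap'])
# arc in tool units: tool y = -X ; tool z = down
a0=np.arctan2(86,-182);r=np.hypot(182,86)
for t in np.arange(0.05,0.76,.05):
    x,z=r*np.cos(a0-t),r*np.sin(a0-t);print(round(t,2),round(-(x+182)/500,3),round(-(z-86)/500,3))
E
```

```text
[0.5961971  0.17596417 0.11942767] [ 3.13876465  0.00417976 -2.95505216] [-0.01391456  0.93439946 -0.64787596  1.672448    0.74667838  0.79289679
  0.74738798] [-0.98046524  2.24419808  6.82349372] 0.011132922048928476
0.05 -0.009 -0.018
0.1 -0.019 -0.035
0.15 -0.03 -0.052
0.2 -0.041 -0.069
0.25 -0.054 -0.085
0.3 -0.067 -0.1
0.35 -0.081 -0.114
0.4 -0.096 -0.128
0.45 -0.111 -0.141
0.5 -0.127 -0.153
0.55 -0.144 -0.165
0.6 -0.161 -0.175
0.65 -0.178 -0.185
0.7 -0.196 -0.194
0.75 -0.215 -0.202
```

Emit:
move_arm(plan=[[-1,0,-0.009,-0.018,0],[-1,0,-0.019,-0.035,0],[-1,0,-0.03,-0.052,0],[-1,0,-0.041,-0.069,0],[-1,0,-0.054,-0.085,0],[-1,0,-0.067,-0.1,0],[-1,0,-0.081,-0.114,0],[-1,0,-0.096,-0.128,0]])

```text
t: 18.52
eef_pos: [0.6044, 0.1308, 0.1837]
eef_rot: [3.135, 0.004, -2.953]
force: [-1.0, 7.3, 4.6]
finger_gap: 0.0114
grip_force: 20.9
```

Emit:
move_arm(plan=[[-1,0,-0.015,-0.013,0],[-1,0,-0.031,-0.025,0],[-1,0,-0.048,-0.037,0],[-1,0,-0.065,-0.047,0],[-1,0,-0.082,-0.057,0],[-1,0,-0.1,-0.066,0],[-1,0,-0.114,-0.072,0],[-1,0,-0.114,-0.072,0]])

```text
t: 19.18
eef_pos: [0.6153, 0.0719, 0.2207]
eef_rot: [3.139, 0.004, -2.956]
force: [-2.2, 4.8, 10.8]
finger_gap: 0.011
grip_force: 21.8
```

Emit:
move_arm(plan=[[-1,0,0,0,0],[-1,0,0,0,0],[-1,0,0,0,0],[-1,0,0,0,0],[-1,0,0,0,0],[-1,0,0,0,0],[-1,0,0,0,0],[-1,0,0,0,0]])

```text
t: 19.85
eef_pos: [0.615, 0.0733, 0.2201]
eef_rot: [3.138, 0.004, -2.954]
force: [-1.5, 3.5, 10.3]
finger_gap: 0.0111
grip_force: 21.8
```

```bash
python3 - <<'E'
from h import *
cap('side','s8.png');s=state();print(s['eef_pos'],s['force'],s['finger_gap'])
cv2.imwrite('pics/s8b.png',cv2.resize(cv2.imread('pics/s8.png')[120:300,120:360],(800,600),interpolation=cv2.INTER_CUBIC))
E
```

```text
[0.61502503 0.07326101 0.22010882] [-2.10093123  3.79697166 10.04568138] 0.011260047362975367
```

View pics/s8b.png

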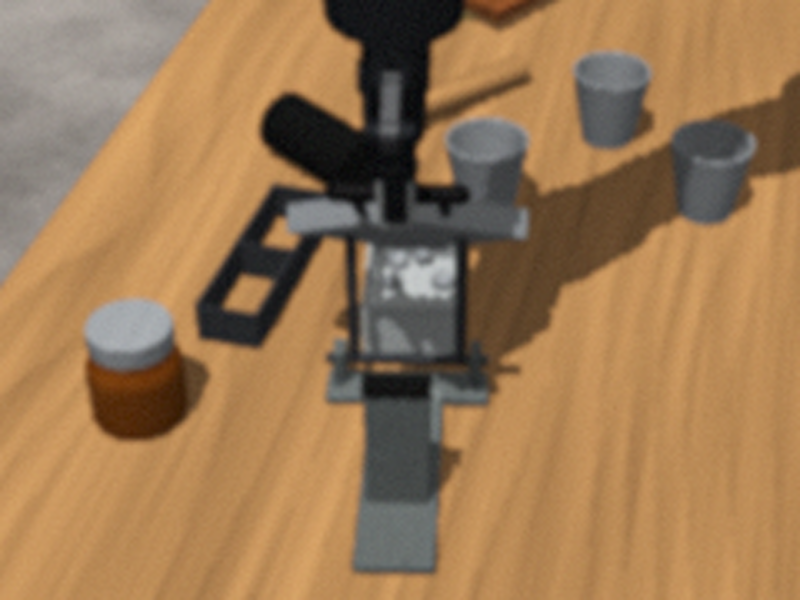

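The tray is tipped almost to its stop and the studs show in the bin at about (410,270) in the crop. I'm lowering it along the arc.

Emit:
move_arm(plan=[[-1,0,0.014,0.006,0],[-1,0,0.032,0.015,0],[-1,0,0.049,0.025,0],[-1,0,0.066,0.035,0],[-1,0,0.083,0.047,0],[-1,0,0.099,0.059,0],[-1,0,0.114,0.072,0],[-1,0,0.129,0.086,0]])

```text
t: 20.57
eef_pos: [0.6035, 0.1362, 0.1756]
eef_rot: [3.139, 0.004, -2.955]
force: [0.7, 3.8, 4.9]
finger_gap: 0.0109
grip_force: 22.2
```

Emit:
move_arm(plan=[[-1,0,0.014,0.014,0],[-1,0,0.027,0.029,0],[-1,0,0.04,0.045,0],[-1,0,0.051,0.062,0],[-1,0,0.062,0.079,0],[-1,0,0.072,0.096,0],[-1,0,0.081,0.113,0],[-1,0,0.081,0.113,0]])

```text
t: 21.23
eef_pos: [0.5962, 0.1757, 0.1168]
eef_rot: [3.14, 0.003, -2.954]
force: [3.9, 5.4, 0.3]
finger_gap: 0.0108
grip_force: 22.8
```

Emit:
move_arm(plan=[[-1,0,0,0,0],[-1,0,0,0,0],[0,0,0,0,0],[0,0,0,0,0],[0,0,0,0,0],[0,0,0,-0.08,0],[0,0,0,-0.16,0],[0,0,0,-0.2,0]])

```text
t: 21.9
eef_pos: [0.5958, 0.1741, 0.2211]
eef_rot: [3.141, 0.003, -2.956]
force: [1.2, 0.5, 0.3]
finger_gap: 0.0429
grip_force: 0.0
```

```bash
python3 - <<'E'
from h import *
s=state();print(s['eef_pos'],s['eef_rot'],s['joints'],s['force'],rel((.642,-.0935,.226)))
E
```

```text
[0.59584638 0.17410794 0.22108785] [ 3.14127795e+00  2.74134186e-03 -2.95589468e+00] [ 0.03051622  0.81010296 -0.7342168   1.60182604  0.62709516  0.97552211
  0.84592844] [1.15352843 0.50917247 0.27416329] [ 0.0081 -0.5431 -0.01  ]
```

Emit:
move_arm(plan=[[1,0.008,-0.54,-0.01,0.25],[1,0.008,-0.54,-0.01,0.25],[1,0.008,-0.54,-0.01,0.25],[1,0.008,-0.54,-0.01,0.25],[1,0.008,-0.54,-0.01,0.25],[1,0.008,-0.54,-0.01,0.25],[1,0.008,-0.54,-0.01,0.25],[1,0.008,-0.54,-0.01,0.25]])

```text
t: 22.57
eef_pos: [0.6403, -0.1026, 0.2215]
eef_rot: [-3.135, 0.004, 2.31]
force: [0.4, -0.2, -1.3]
finger_gap: 0.085
grip_force: 0.0
```

```bash
python3 - <<'E'
from h import *
s=state();print(s['eef_pos'],s['eef_rot'],s['joints'],rel((.642,-.0935,.226)),-(1.757-s['eef_rot'][2])/6.283)
E
```

```text
[ 0.64026979 -0.10256085  0.22149808] [-3.13487376  0.00357648  2.30963992] [ 0.33973813  0.79393228 -0.48944507  1.51375154  0.43516454  0.94617116
  0.45476141] [ 0.011   0.0147 -0.0091] 0.0879579690907534
```

Emit:
move_arm(plan=[[1,0.01,0.0,0,0.088],[1,0.01,0.0,0,0.088],[1,0.01,0.0,0,0.088],[1,0.01,0.0,0,0.088],[1,0.01,0.0,0,0.088],[1,0.01,0.0,0,0.088]])

```text
t: 23.07
eef_pos: [0.6367, -0.0891, 0.2222]
eef_rot: [-3.139, 0.001, 1.773]
force: [-0.7, -0.7, 0.3]
finger_gap: 0.0854
grip_force: 0.0
```

```bash
python3 - <<'E'
from h import *
cap('wrist','w9.png');s=state();print(s['eef_pos'],s['eef_rot'])
for d in masks_of('bin_mid','wrist')[:2]:
    m=d['mask'].astype('uint8');cs=max(cv2.findContours(m,0,2)[0],key=cv2.contourArea)
    q=cv2.boxPoints(cv2.minAreaRect(cs));W=np.array([px2w('wrist',p,.045)[:2] for p in q]);print(m.sum(),W.round(3).tolist(),W.mean(0))
cap('side','s9.png');studs('side')
a=cv2.imread('pics/w9.png');b=cv2.resize(cv2.imread('pics/s9.png')[120:330,120:400],(560,420),interpolation=cv2.INTER_CUBIC)
cv2.imwrite('pics/c9.png',cv2.resize(np.hstack([a,b]),(800,300)))
E
```

```text
[ 0.63685071 -0.08906136  0.22225816] [-3.13937706e+00  6.72368527e-04  1.77575688e+00]
9050 [[0.601, -0.038], [0.665, -0.025], [0.695, -0.145], [0.623, -0.16]] [ 0.64599818 -0.09186235]
47 [[0.392, -0.094], [0.393, -0.078], [0.395, -0.078], [0.394, -0.093]] [ 0.3934757  -0.08589357]
```

View pics/c9.png

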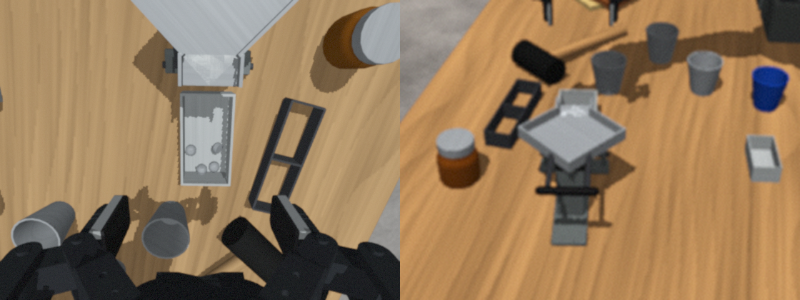

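The bin holds all four studs, at (190,150), (214,150), (201,169) and (214,167), and the tray is level and empty. Next I pick up the bin.

Emit:
move_arm(plan=[[1,-0.011,0.013,0,0.003],[1,-0.011,0.013,0.08,0.003],[1,-0.011,0.013,0.16,0.003],[1,-0.011,0.013,0.24,0.003],[1,-0.011,0.013,0.32,0.003],[1,-0.011,0.013,0.367,0.003],[1,-0.011,0.013,0.367,0.003],[1,-0.011,0.013,0.367,0.003]], grip_force=40)

```text
t: 23.93
eef_pos: [0.6444, -0.0925, 0.0383]
eef_rot: [-3.139, -0.001, 1.757]
force: [0.8, 0.2, 0.8]
finger_gap: 0.0857
grip_force: 0.0
```

Emit:
move_arm(plan=[[0.2,0,0,0,0],[0.2,0,0,0,0],[0.2,0,0,0,0],[0.2,0,0,0,0],[0.2,0,0,0,0],[0.2,0,0,0,0],[0.2,0,0,-0.02,0],[0.2,0,0,-0.06,0]])

```text
t: 24.6
eef_pos: [0.6434, -0.0925, 0.0685]
eef_rot: [-3.137, -0.001, 1.756]
force: [0.4, -0.0, -2.8]
finger_gap: 0.065
grip_force: 45.7
```

Emit:
move_arm(plan=[[0.2,0,0,-0.05,0],[0.2,0,0,-0.1,0],[0.2,0,0,-0.15,0],[0.2,0,0,-0.2,0],[0.2,0,0,-0.25,0],[0.2,0,0,-0.27,0],[0.2,0,0,-0.27,0]])

```text
t: 25.18
eef_pos: [0.6469, -0.0926, 0.2077]
eef_rot: [3.136, 0.001, 1.756]
force: [0.3, -0.1, -1.5]
finger_gap: 0.0649
grip_force: 45.9
```

```bash
python3 - <<'E'
from h import *
s=state();print(s['eef_pos'],s['eef_rot'],s['joints'],s['finger_gap'],rel((.438,.348,.19)))
E
```

```text
[ 0.646879   -0.09257437  0.20769801] [3.13555299e+00 1.48638618e-03 1.75578425e+00] [ 0.25016506  0.79320466 -0.3391273   1.52188899  0.31457984  0.87428035
 -0.01172681] 0.06494898481599902 [ 0.943  -0.2488  0.0325]
```

Emit:
move_arm(plan=[[0.2,0.07,-0.018,0,-0.015],[0.2,0.14,-0.037,0,-0.03],[0.2,0.21,-0.055,0,-0.05],[0.2,0.28,-0.074,0,-0.065],[0.2,0.35,-0.092,0,-0.08],[0.2,0.42,-0.111,0,-0.095],[0.2,0.49,-0.129,0,-0.11],[0.2,0.56,-0.148,0,-0.125]])

```text
t: 25.85
eef_pos: [0.5191, 0.1698, 0.2029]
eef_rot: [-3.139, -0.002, 2.546]
force: [0.5, 0.6, -2.7]
finger_gap: 0.0652
grip_force: 45.7
```

```bash
python3 - <<'E'
from h import *
s=state();print(s['eef_pos'],s['eef_rot'],s['joints'],s['finger_gap'],rel((.438,.348,.19)),(3.01-s['eef_rot'][2])/6.283)
E
```

```text
[0.51905647 0.16983691 0.2028707 ] [-3.13945304e+00 -1.56431910e-03  2.54606415e+00] [-0.09463636  0.69945078 -0.51276175  1.84754517  0.49456922  0.7269255
  0.08993989] 0.06517939348773794 [0.334  0.2041 0.0258] 0.07383986148360097
```

Emit:
move_arm(plan=[[0.2,0.07,0.043,0,-0.015],[0.2,0.14,0.085,0,-0.03],[0.2,0.2,0.125,0,-0.045],[0.2,0.26,0.16,0,-0.06],[0.2,0.31,0.19,0,-0.074],[0.2,0.334,0.204,0,-0.074],[0.2,0.334,0.204,0,-0.074],[0.2,0.334,0.204,0,-0.074]])

```text
t: 26.52
eef_pos: [0.4396, 0.3474, 0.2029]
eef_rot: [-3.14, -0.002, 3.008]
force: [0.8, 0.7, -2.2]
finger_gap: 0.0654
grip_force: 45.7
```

```bash
python3 - <<'E'
from h import *
cap('side','s10.png');cap('top','t10.png');cap('wrist','w10.png')
s=state();print(s['eef_pos'],s['eef_rot'],s['joints'],s['finger_gap'])
for c in('side','top','wrist'):
    for d in place_of('pad_top',c)[:1]: print(c,d['conf'],px2w(c,d['position'],.01))
print(rel((.438,.348,.2)))
E
```

```text
[0.44140614 0.34538439 0.20336168] [-3.13892258e+00 -1.72429941e-04  3.00388144e+00] [-0.39061762  0.73468253 -0.61273183  1.80231895  0.57410787  0.79239774
  0.13438185] 0.0653015961329601
side 0.87 [0.43676985 0.35579312 0.01      ]
top 0.61 [0.4337365  0.35270031 0.01      ]
[0.0072 0.0026 0.008 ]
```

View pics/w10.png

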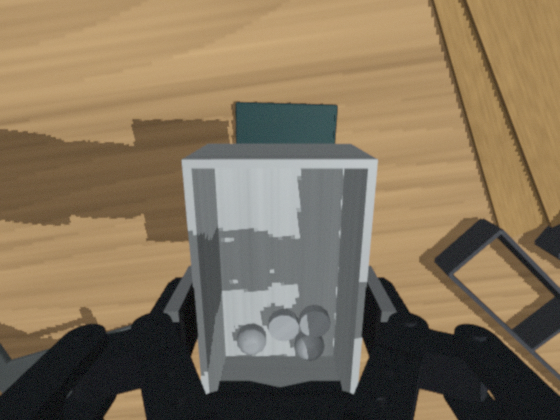

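Emit:
move_arm(plan=[[0.2,0.007,0.003,0.06,0],[0.2,0.007,0.003,0.12,0],[0.2,0.007,0.003,0.18,0],[0.2,0.007,0.003,0.24,0],[0.2,0.007,0.003,0.28,0],[0.2,0.007,0.003,0.3,0],[0.2,0.007,0.003,0.307,0],[0.2,0.007,0.003,0.307,0]])

```text
t: 27.48
eef_pos: [0.4375, 0.3488, 0.0515]
eef_rot: [-3.141, 0.001, 3.006]
force: [-0.2, -0.0, -2.3]
finger_gap: 0.0653
grip_force: 47.1
```

Emit:
move_arm(plan=[[0.2,0,0,0.002,0],[0.2,0,0,0.002,0],[1,0,0,0.002,0],[1,0,0,0.002,0],[1,0,0,0.002,0],[1,0,0,-0.08,0],[1,0,0,-0.2,0],[1,0,0,-0.3,0]])

```text
t: 28.15
eef_pos: [0.437, 0.3493, 0.175]
eef_rot: [-3.141, -0.002, 3.007]
force: [1.4, -0.1, -0.4]
finger_gap: 0.0855
grip_force: 0.0
```

```bash
python3 - <<'E'
from h import *
s=state();print(s['eef_pos'],s['eef_rot'],s['joints'],rel((.47,-.1,.26)),rel((.535,-.30,.26)))
E
```

```text
[0.43699623 0.3492612  0.17500086] [-3.14069523e+00 -1.80756672e-03  3.00663596e+00] [-0.41421824  0.77236293 -0.58891585  1.82912186  0.61628745  0.73281437
  0.09001588] [-0.186  -0.8816 -0.1695] [-0.3686 -1.2605 -0.1695]
```

```bash
python3 - <<'E'
from h import *
cap('top','t11.png');cap('side','s11.png')
for d in masks_of('bin_mid','top')[:2]:
    m=d['mask'].astype('uint8');cs=max(cv2.findContours(m,0,2)[0],key=cv2.contourArea)
    q=cv2.boxPoints(cv2.minAreaRect(cs));W=np.array([px2w('top',p,.055)[:2] for p in q]);print(m.sum(),W.round(3).tolist(),W.mean(0))
for d in masks_of('cup_a_mid','top'): print('cup',d['conf'],d['position'],px2w('top',d['position'],.05))
g=cv2.cvtColor(C['top']['frame'],cv2.COLOR_RGB2GRAY);g=cv2.resize(g,None,fx=3,fy=3,interpolation=cv2.INTER_CUBIC)
h=cv2.HoughCircles(g,cv2.HOUGH_GRADIENT,1,60,param1=80,param2=25,minRadius=38,maxRadius=52)
for c in h[0]:
    p=px2w('top',(c[0]/3,c[1]/3),.065)
    if -.5<p[1]<-.1 : print(c,p[:2])
a=cv2.resize(cv2.imread('pics/t11.png')[140:350,330:490],(457,600),interpolation=cv2.INTER_CUBIC)
b=cv2.resize(cv2.imread('pics/t11.png')[215:335,60:135],(340,544),interpolation=cv2.INTER_CUBIC);b=np.vstack([b,np.zeros((56,340,3),'uint8')])
cv2.imwrite('pics/c11.png',np.hstack([a,b]))
E
```

```text
840 [[0.356, -0.023], [0.369, -0.103], [0.32, -0.111], [0.307, -0.031]] [ 0.33805867 -0.06723701]
1382 [[0.383, 0.389], [0.504, 0.372], [0.491, 0.294], [0.37, 0.312]] [0.4369545  0.34141098]
cup 0.64 [433.2, 229.3] [ 0.53715949 -0.36880946  0.05      ]
[1172.5  813.5   40.5] [ 0.44507302 -0.26829232]
[1116.5  580.5   41. ] [ 0.6163394  -0.23093117]
[1297.5  686.5   39.2] [ 0.53743935 -0.36247955]
```

View pics/c11.png

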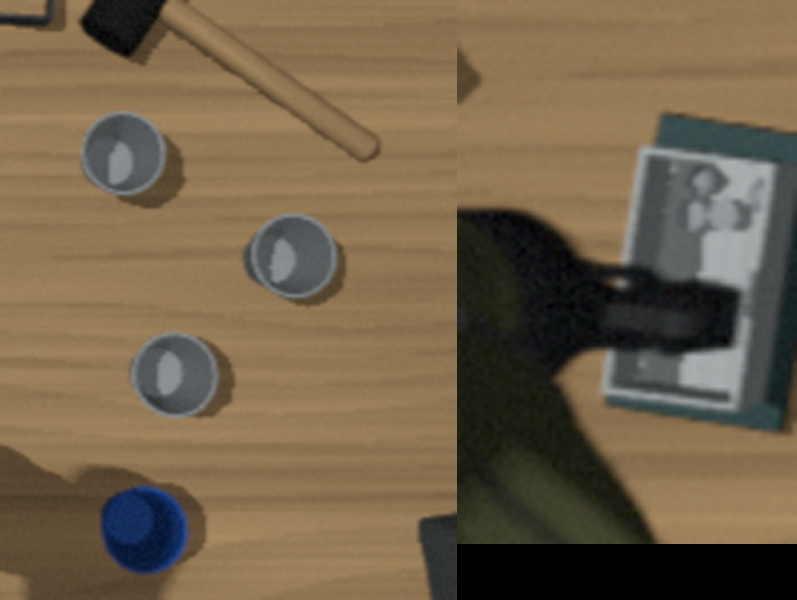

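Emit:
move_arm(plan=[[1,0,0,-0.09,0],[1,-0.25,-0.55,-0.09,-0.021],[1,-0.25,-0.55,-0.09,-0.021],[1,-0.25,-0.55,-0.09,-0.021],[1,-0.25,-0.55,-0.09,-0.021],[1,-0.25,-0.55,-0.09,-0.021],[1,-0.25,-0.55,-0.09,-0.021],[1,-0.25,-0.55,-0.09,-0.021]], grip_force=30)

```text
t: 29.02
eef_pos: [0.5206, 0.0676, 0.2173]
eef_rot: [-3.141, -0.003, 3.138]
force: [0.7, 0.5, -0.5]
finger_gap: 0.0856
grip_force: 0.0
```

```bash
python3 - <<'E'
from h import *
s=state();print(s['eef_pos'],s['eef_rot'],s['joints'],rel((.6163,-.231,.2)))
E
```

```text
[0.5205987  0.06758362 0.2173197 ] [-3.14079403 -0.00314961  3.13841789] [ 0.20854402  0.69647767 -0.711041    1.88944785  0.62577519  0.79538241
  0.72245923] [-0.1934 -0.5965  0.0345]
```

Emit:
move_arm(plan=[[1,-0.19,-0.597,0,0],[1,-0.19,-0.597,0,0],[1,-0.19,-0.597,0,0],[1,-0.19,-0.597,0,0],[1,-0.19,-0.597,0,0],[1,-0.19,-0.597,0.02,0],[1,-0.19,-0.597,0.02,0],[1,-0.19,-0.597,0.02,0]])

```text
t: 29.68
eef_pos: [0.6142, -0.236, 0.2056]
eef_rot: [-3.138, -0.004, 3.131]
force: [0.6, -2.0, -0.4]
finger_gap: 0.0854
grip_force: 0.0
```

```bash
cat >> h.py <<'E'
def circ(n,z=.065,save=None,near=None):
    c=cap(n,save);c=cap(n,save);g=cv2.medianBlur(cv2.cvtColor(c['frame'],cv2.COLOR_RGB2GRAY),3)
    o=np.array(c['T'])[:3,3];r=.033*c['intrinsics'][0][0]/(o[2]-z)
    h=cv2.HoughCircles(g,cv2.HOUGH_GRADIENT,1,20,param1=80,param2=14,minRadius=int(r*.88),maxRadius=int(r*1.12))
    for q in (h[0][:6] if h is not None else []): print('  circ',q.round(1),px2w(n,q[:2],z)[:2].round(4))
    print('exp r',r, 'near px',None if near is None else w2px(n,near))
E
python3 - <<'E'
from h import *
circ('wrist',.065,'w12.png',(.6163,-.231,.065))
s=state();print(s['eef_pos'],s['eef_rot'],s['joints'],rel((.6163,-.231,.068)))
E
```

```text
circ [294.5 207.5  39.1] [ 0.6152 -0.2289]
  circ [111.5 109.5  46.3] [ 0.5389 -0.362 ]
  circ [272.5 321.5  47.4] [ 0.7203 -0.2485]
  circ [170.5 325.5  39.7] [ 0.7236 -0.3394]
  circ [260.5 344.5  40.7] [ 0.7446 -0.2599]
exp r 43.6116735687366 near px [291.8588753  208.91719123]
[ 0.61384679 -0.2356635   0.20514708] [-3.13867444 -0.0044058   3.12878756] [ 0.65494891  0.87678926 -0.72428772  1.4894567   0.64193299  1.02675391
  1.32643618] [-0.006   0.0102  0.2742]
```

View pics/w12.png

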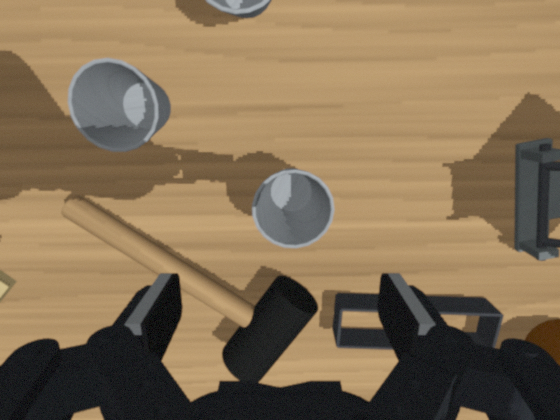

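Emit:
move_arm(plan=[[1,-0.004,0.011,0.05,0],[1,-0.004,0.011,0.12,0],[1,-0.004,0.011,0.19,0],[1,-0.004,0.011,0.25,0],[1,-0.004,0.011,0.274,0],[1,-0.004,0.011,0.274,0],[1,-0.004,0.011,0.274,0],[0.2,-0.004,0.011,0.274,0]])

```text
t: 30.45
eef_pos: [0.6186, -0.2228, 0.0737]
eef_rot: [-3.141, 0.003, 3.139]
force: [-0.5, -0.9, 1.0]
finger_gap: 0.0751
grip_force: 0.2
```

Emit:
move_arm(plan=[[0.2,0,0,0,0],[0.2,0,0,0,0],[0.2,0,0,0,0],[0.2,0,0,0,0],[0.2,0,0,-0.06,0],[0.2,0,0,-0.12,0],[0.2,0,0,-0.17,0],[0.2,0,0,-0.17,0]])

```text
t: 31.12
eef_pos: [0.6211, -0.223, 0.1638]
eef_rot: [-3.14, 0.011, 3.138]
force: [0.9, -0.2, -0.2]
finger_gap: 0.0633
grip_force: 33.5
```

```bash
python3 - <<'E'
from h import *
s=state();print(s['eef_pos'],s['eef_rot'],s['joints'],s['finger_gap'],rel((.445,-.2683,.17)))
E
```

```text
[ 0.6211266  -0.22299655  0.1638455 ] [-3.14017805  0.01130077  3.13784958] [ 0.62760454  0.92249817 -0.70075293  1.52792599  0.69050226  0.9381669
  1.27594603] 0.06326186560348394 [ 0.3518 -0.0919 -0.0162]
```

```bash
python3 - <<'E'
from h import *
s=state();circ('wrist',s['eef_pos'][2]-.009,'w13.png',s['eef_pos']-[0,0,.009])
s=state();print(s['eef_pos'])
E
```

```text
circ [273.5 271.5  81.6] [ 0.6066 -0.2255]
  circ [286.5 322.5 100.4] [ 0.631  -0.2202]
  circ [280.5 302.5  80.6] [ 0.6211 -0.2227]
  circ [294.5 287.5  86. ] [ 0.614 -0.217]
exp r 91.03061122037133 near px [279.884379   302.48730294]
[ 0.61810872 -0.22330659  0.15898231]
```

View pics/w13.png

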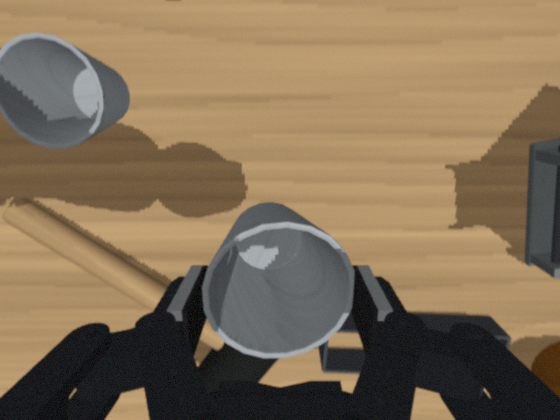

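The cup hangs tilted in the fingers: its rim is at (279,288) and its foot is displaced upward in the image. I'll set it down and grip it again, centred.

Emit:
move_arm(plan=[[0.2,0,0,0.05,0],[0.2,0,0,0.1,0],[0.2,0,0,0.14,0],[0.2,0,0,0.16,0],[0.2,0,0,0.17,0],[0.2,0,0,0.17,0],[0.2,0,0,0.17,0],[0.2,0,0,0.17,0]])

```text
t: 31.88
eef_pos: [0.6176, -0.2248, 0.0737]
eef_rot: [-3.139, 0.001, 3.137]
force: [-2.2, -2.4, 10.3]
finger_gap: 0.0631
grip_force: 35.9
```

Emit:
move_arm(plan=[[1,0,0,0,0],[1,0,0,0,0],[1,0,0,0,0],[1,0,0,-0.08,0],[1,0,0,-0.16,0],[1,0,0,-0.2,0],[1,0,0,-0.2,0]])

```text
t: 32.47
eef_pos: [0.6206, -0.2227, 0.1772]
eef_rot: [-3.141, 0.009, 3.138]
force: [0.1, 0.0, -1.2]
finger_gap: 0.0854
grip_force: 0.0
```

```bash
python3 - <<'E'
from h import *
s=state();circ('wrist',.065,'w14.png',s['eef_pos']*[1,1,0]+[0,0,.065])
f=C['wrist']['frame'].astype(int)
# bright rim: fit ellipse to greyish pixels of the cup region via edges
print(state()['eef_pos'],state()['eef_rot'],np.array(C['wrist']['intrinsics']).round(1).tolist(),np.array(C['wrist']['T']).round(4).tolist())
circ('top',.065)
cv2.imwrite('pics/c14.png',cv2.resize(cv2.imread('pics/w14.png')[140:380,150:430],(700,600),interpolation=cv2.INTER_CUBIC))
E
```

```text
circ [272.5 211.5  43.4] [ 0.6141 -0.2279]
  circ [60.5 90.5 46.6] [ 0.5337 -0.3605]
  circ [255.5 330.5  45.5] [ 0.713  -0.2423]
exp r 49.58472779460036 near px [280.05806727 220.21747424]
[ 0.61744011 -0.22308134  0.17234927] [-3.14134169e+00  8.86480960e-04  3.13846722e+00] [[340.8, 0.0, 279.5], [0.0, 340.8, 210.4], [0.0, 0.0, 1.0]] [[0.0028, -0.9511, -0.3088, 0.5396], [1.0, 0.0022, 0.0024, -0.2224], [-0.0017, -0.3089, 0.9511, 0.2918], [0.0, 0.0, 0.0, 1.0]]
  circ [390.5 270.5  13.7] [ 0.4465 -0.2676]
  circ [379.5 324.5  14.3] [ 0.3304 -0.241 ]
  circ [ 22.5 377.5  15.4] [0.222  0.5265]
  circ [372.5 193.5  13.3] [ 0.6163 -0.2317]
  circ [244.5 120.5  14.3] [0.7823 0.0525]
  circ [  2.5 403.5  13.3] [0.1682 0.5668]
exp r 14.994309659364971 near px None
```

View pics/c14.png

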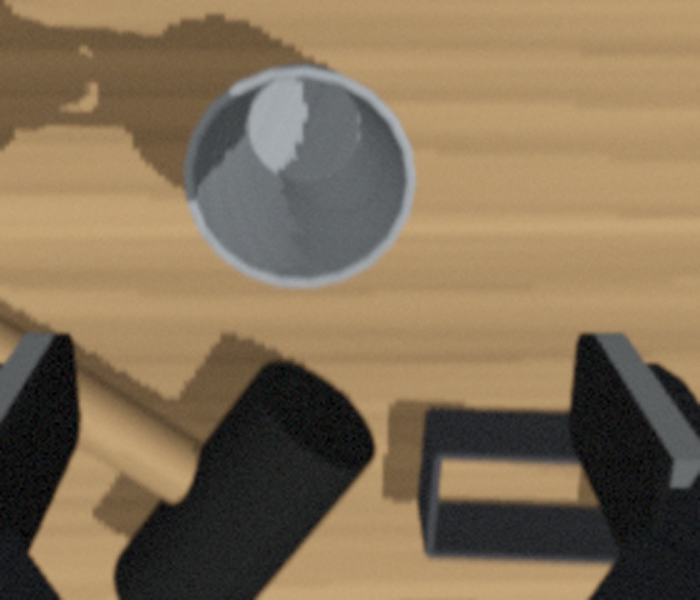

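Emit:
move_arm(plan=[[1,0.005,-0.002,0.05,0],[1,0.005,-0.002,0.12,0],[1,0.005,-0.002,0.17,0],[1,0.005,-0.002,0.2,0],[1,0.005,-0.002,0.207,0],[1,0.005,-0.002,0.207,0],[1,0.005,-0.002,0.207,0],[0.2,0.005,-0.002,0.207,0]])

```text
t: 33.33
eef_pos: [0.616, -0.2241, 0.07]
eef_rot: [-3.141, 0.003, 3.138]
force: [-0.1, -1.6, 0.1]
finger_gap: 0.0753
grip_force: 0.2
```

Emit:
move_arm(plan=[[0.2,0,0,0,0],[0.2,0,0,0,0],[0.2,0,0,0,0],[0.2,0,0,0,0],[0.2,0,0,-0.06,0],[0.2,0,0,-0.12,0],[0.2,0,0,-0.18,0],[0.2,0,0,-0.2,0]])

```text
t: 34.0
eef_pos: [0.6175, -0.224, 0.1742]
eef_rot: [-3.141, 0.008, 3.138]
force: [1.2, 0.5, 0.5]
finger_gap: 0.0634
grip_force: 33.4
```

```bash
python3 - <<'E'
from h import *
s=state();print(s['eef_pos'],s['eef_rot'],s['joints'],s['finger_gap'],rel((.53,-.2665,.17)))
E
```

```text
[ 0.61754566 -0.22396947  0.17417013] [-3.14050114  0.00844459  3.13811722] [ 0.63493759  0.90797027 -0.70843445  1.52809404  0.67949236  0.95433202
  1.28520283] 0.06340895717747311 [ 0.1749 -0.0857  0.007 ]
```

Emit:
move_arm(plan=[[0.2,0.05,-0.024,0,0],[0.2,0.1,-0.049,0,0],[0.2,0.15,-0.073,0,0],[0.2,0.175,-0.086,0,0],[0.2,0.175,-0.086,0,0],[0.2,0.175,-0.086,0,0],[0.2,0.175,-0.086,0,0]])

```text
t: 34.58
eef_pos: [0.5284, -0.2661, 0.169]
eef_rot: [3.141, 0.002, 3.139]
force: [0.4, -0.2, -0.1]
finger_gap: 0.0634
grip_force: 33.4
```

```bash
python3 - <<'E'
from h import *
s=state();circ('wrist',.065,'w15.png',(.445,-.268,.065))
s=state();print(s['eef_pos'],s['eef_rot'],s['finger_gap'],rel((.447,-.266,.17)))
m=[d for d in masks_of('cup_a_mid','wrist')]
for d in m: print(d['conf'],d['position'])
E
```

```text
circ [278.5  92.5  49.9] [ 0.4449 -0.2663]
  circ [142.5 235.5  46.8] [ 0.5393 -0.3616]
  circ [301.5 289.5  55.4] [ 0.5823 -0.2496]
  circ [150.5 216.5  54.3] [ 0.5252 -0.3544]
  circ [254.5 295.5  54.3] [ 0.5873 -0.2844]
  circ [155.5 270.5  48.8] [ 0.5665 -0.3556]
exp r 50.78168864870546 near px [275.67908331  92.71603192]
[ 0.52861118 -0.26566431  0.16873115] [3.14078049e+00 1.84973891e-03 3.13996219e+00] 0.06355607855089641 [ 0.1632 -0.0009 -0.0028]
0.9 [145.8, 227.5]
```

View pics/w15.png

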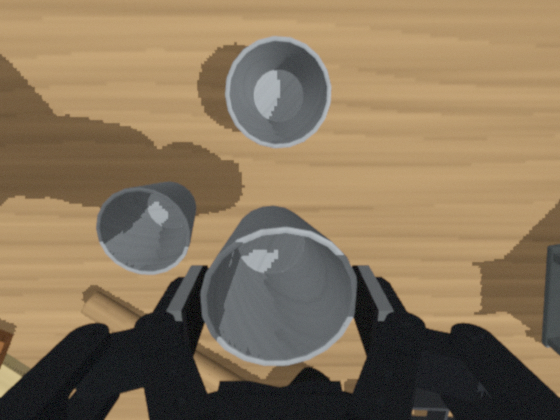

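Emit:
move_arm(plan=[[0.2,0.05,0,0,0],[0.2,0.1,0,0,0],[0.2,0.14,0,0,0],[0.2,0.16,0,0,0],[0.2,0.16,0,0,0],[0.2,0.16,0,0,0],[0.2,0.16,0,0,0],[0.2,0.16,0,0,0]])

```text
t: 35.4
eef_pos: [0.4489, -0.2662, 0.1686]
eef_rot: [3.141, 0.002, 3.139]
force: [-0.3, -0.3, -0.7]
finger_gap: 0.0636
grip_force: 33.4
```

Emit:
move_arm(plan=[[0.2,0,0,0.03,0],[0.2,0,0,0.06,0],[0.2,0,0,0.08,0],[0.2,0,0,0.1,0],[0.2,0,0,0.11,0],[0.2,0,0,0.115,0],[0.2,0,0,0.115,0],[0.2,0,0,0.115,0]])

```text
t: 36.07
eef_pos: [0.4474, -0.2665, 0.1111]
eef_rot: [3.141, 0.001, 3.139]
force: [-0.1, 0.3, -0.0]
finger_gap: 0.0637
grip_force: 33.4
```

No contact with the base cup's rim, so I lower it to the seat.

Emit:
move_arm(plan=[[0.2,0,0,0.01,0],[0.2,0,0,0.02,0],[0.2,0,0,0.028,0],[0.2,0,0,0.034,0],[0.2,0,0,0.034,0],[0.2,0,0,0.034,0]])

```text
t: 36.57
eef_pos: [0.4484, -0.2643, 0.0958]
eef_rot: [3.14, 0.003, 3.141]
force: [-1.9, 4.9, 17.6]
finger_gap: 0.0637
grip_force: 35.5
```

Emit:
move_arm(plan=[[0.2,0,0,-0.003,0],[1,0,0,-0.003,0],[1,0,0,-0.003,0],[1,0,0,-0.003,0],[1,0,0,-0.06,0],[1,0,0,-0.12,0],[1,0,0,-0.18,0],[1,0,0,-0.2,0]])

```text
t: 37.23
eef_pos: [0.4489, -0.2671, 0.1971]
eef_rot: [-3.14, 0.005, 3.138]
force: [1.2, 0.0, -0.1]
finger_gap: 0.0856
grip_force: 0.0
```

```bash
python3 - <<'E'
from h import *
circ('wrist',.09,'w16.png',(.445,-.266,.09))
s=state();print(s['eef_pos'],s['eef_rot'],rel((.541,-.36,.2)))
cap('side','s16.png')
a=cv2.imread('pics/w16.png');b=cv2.resize(cv2.imread('pics/s16.png')[80:290,200:480],(560,420),interpolation=cv2.INTER_CUBIC)
cv2.imwrite('pics/c16.png',cv2.resize(np.hstack([a,b]),(800,300)))
E
```

```text
circ [278.5 208.5  45.5] [ 0.4415 -0.2684]
  circ [313.5  31.5  52.1] [ 0.3316 -0.2472]
  circ [166.5 321.5  48.8] [ 0.5335 -0.3558]
  circ [164.5 289.5  48.6] [ 0.5052 -0.3543]
exp r 50.06146179758737 near px [282.00193567 213.24961262]
[ 0.44821762 -0.26731879  0.1953796 ] [-3.13978329  0.00361176  3.13731491] [-0.1864 -0.1846 -0.0082]
```

View pics/c16.png

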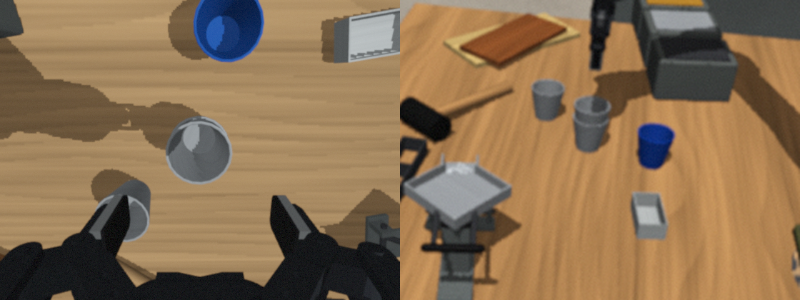

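The cup is nested upright in the base cup, at about (198,152) in the wrist half, with the stack at (590,125) in the side half. I have now viewed more than the 14 allowed pictures, so I go on with numbers only.

Emit:
move_arm(plan=[[1,-0.182,-0.186,0,0],[1,-0.182,-0.186,0,0],[1,-0.182,-0.186,0,0],[1,-0.182,-0.186,0,0],[1,-0.182,-0.186,0,0],[1,-0.182,-0.186,0,0],[1,-0.182,-0.186,0,0],[1,-0.182,-0.186,0,0]])

```text
t: 38.05
eef_pos: [0.5367, -0.3584, 0.1933]
eef_rot: [3.141, -0.002, 3.141]
force: [-0.1, -1.1, -1.0]
finger_gap: 0.0852
grip_force: 0.0
```

```bash
python3 - <<'E'
from h import *
circ('wrist',.065,'w17.png',(.537,-.361,.065))
s=state();print(s['eef_pos'],s['eef_rot'],s['joints'],rel((.538,-.3605,.07)))
E
```

```text
circ [422.5  81.5  50.4] [ 0.4452 -0.2618]
  circ [278.5 210.5  41.1] [ 0.5368 -0.3596]
  circ [340.5  77.5  43.6] [ 0.4426 -0.3175]
  circ [211.5 362.5  48.2] [ 0.6779 -0.4191]
exp r 45.60890732465536 near px [276.62160719 210.7207219 ]
[ 0.53716581 -0.35904277  0.19395083] [ 3.14151410e+00 -9.67181788e-04  3.13975847e+00] [ 0.89335149  0.88065319 -0.74076827  1.53905951  0.67170695  0.99108706
  1.52377164] [-0.0019 -0.0029  0.2479]
```

Emit:
move_arm(plan=[[1,0,0,0.06,0],[1,0,0,0.12,0],[1,0,0,0.18,0],[1,0,0,0.23,0],[1,0,0,0.248,0],[1,0,0,0.248,0],[1,0,0,0.248,0],[0.2,0,0,0.248,0]])

```text
t: 38.82
eef_pos: [0.5392, -0.3601, 0.0719]
eef_rot: [-3.141, 0.003, 3.138]
force: [-0.0, 0.4, 0.4]
finger_gap: 0.0755
grip_force: 0.0
```

Emit:
move_arm(plan=[[0.2,0,0,0,0],[0.2,0,0,0,0],[0.2,0,0,0,0],[0.2,0,0,0,0],[0.2,0,0,-0.06,0],[0.2,0,0,-0.12,0],[0.2,0,0,-0.18,0],[0.2,0,0,-0.25,0]])

```text
t: 39.48
eef_pos: [0.5374, -0.3597, 0.1968]
eef_rot: [3.142, -0.0, 3.139]
force: [1.1, -0.6, -0.6]
finger_gap: 0.0641
grip_force: 33.4
```

```bash
python3 - <<'E'
from h import *
s=state();print(s['eef_pos'],s['eef_rot'],s['joints'],s['finger_gap'],rel((.535,-.2665,.195)))
E
```

```text
[ 0.53741601 -0.35972419  0.19676334] [ 3.14151299e+00 -2.03793247e-04  3.13861668e+00] [ 0.8947723   0.87789985 -0.74256817  1.53543673  0.66861215  0.99591084
  1.52647795] 0.06411402253427259 [0.0054 0.1864 0.0035]
```

Held. I move level with the stack and measure both cups numerically.

Emit:
move_arm(plan=[[0.2,0.005,0.06,0,0],[0.2,0.005,0.12,0,0],[0.2,0.005,0.17,0,0],[0.2,0.005,0.186,0,0],[0.2,0.005,0.186,0,0],[0.2,0.005,0.186,0,0],[0.2,0.005,0.186,0,0]])

```text
t: 40.07
eef_pos: [0.5355, -0.2692, 0.1951]
eef_rot: [-3.14, 0.0, 3.136]
force: [-0.6, 0.3, -0.2]
finger_gap: 0.0639
grip_force: 33.4
```

```bash
python3 - <<'E'
from h import *
circ('wrist',.09,'w18.png',(.445,-.2665,.09))
s=state();print(s['eef_pos'],s['eef_rot'],s['finger_gap'])
# held rim: bright thin rim outline -> ellipse of held-cup, rows/cols extents; same check on w15 for reference
for n in('w15.png','w18.png'):
    f=cv2.imread('pics/'+n).astype(int);b=(f.min(2)>140)&(f.max(2)-f.min(2)<35)
    b[:200]=0;b[:,:195]=0;b[:,365:]=0;b[390:]=0
    l,lab,st,_=cv2.connectedComponentsWithStats(b.astype('uint8'),connectivity=8)
    k=1+np.argmax(st[1:,2]*st[1:,3]);p=np.argwhere(lab==k)[:,::-1].astype(np.float32);print(n,st[k],cv2.fitEllipse(cv2.convexHull(p)))
print('tcp-5mm px',w2px('wrist',s['eef_pos']-[0,0,.006]))
E
```

```text
circ [282.5  82.5  51.9] [ 0.4455 -0.2671]
  circ [302.5 285.5  54.3] [ 0.5859 -0.2528]
  circ [278.5 247.5  46. ] [ 0.5554 -0.2703]
  circ [258.5 293.5  55.4] [ 0.5925 -0.2854]
exp r 50.52126873568779 near px [283.49146436  81.60321309]
[ 0.53531479 -0.26897736  0.19471006] [-3.14057276e+00 -2.29478146e-04  3.13524751e+00] 0.06350635942977387
w15.png [217 317 136  49 809] ((282.3663635253906, 316.8796081542969), (95.00142669677734, 139.2924346923828), 79.75526428222656)
w18.png [216 317 134  40 691] ((281.5694274902344, 312.1536560058594), (88.2081069946289, 133.28138732910156), 86.421142578125)
tcp-5mm px [280.08130757 299.85619249]
```

Emit:
move_arm(plan=[[0.2,0.05,0.003,0,0],[0.2,0.1,0.003,0,0],[0.2,0.15,0.003,0,0],[0.2,0.173,0.003,0,0],[0.2,0.173,0.003,0,0],[0.2,0.173,0.003,0,0],[0.2,0.173,0.003,0,0],[0.2,0.173,0.003,0,0]])

```text
t: 40.83
eef_pos: [0.4507, -0.2652, 0.1951]
eef_rot: [3.141, 0.002, 3.138]
force: [0.5, -0.8, -0.7]
finger_gap: 0.0636
grip_force: 33.4
```

Emit:
move_arm(plan=[[0.2,0,0,0.03,0],[0.2,0,0,0.06,0],[0.2,0,0,0.08,0],[0.2,0,0,0.1,0],[0.2,0,0,0.11,0],[0.2,0,0,0.114,0],[0.2,0,0,0.114,0],[0.2,0,0,0.114,0]])

```text
t: 41.5
eef_pos: [0.4495, -0.2652, 0.1382]
eef_rot: [-3.141, 0.001, 3.138]
force: [0.7, -0.6, -1.2]
finger_gap: 0.0638
grip_force: 33.4
```

Emit:
move_arm(plan=[[0.2,0,-0.001,0.01,0],[0.2,0,-0.002,0.018,0],[0.2,0,-0.002,0.025,0],[0.2,0,-0.002,0.03,0],[0.2,0,-0.002,0.033,0],[0.2,0,-0.002,0.033,0]])

```text
t: 42.0
eef_pos: [0.45, -0.267, 0.1224]
eef_rot: [-3.139, 0.002, 3.138]
force: [-1.0, -1.6, 8.5]
finger_gap: 0.0635
grip_force: 33.9
```

Emit:
move_arm(plan=[[0.2,0,0,0.003,0],[0.2,0,0,0.0,0],[1,0,0,0,0],[1,0,0,0,0],[1,0,0,0,0],[1,0,0,-0.06,0],[1,0,0,-0.14,0],[1,0,0,-0.2,0]])

```text
t: 42.67
eef_pos: [0.4492, -0.2654, 0.2228]
eef_rot: [3.14, -0.0, 3.139]
force: [1.4, -0.5, -0.4]
finger_gap: 0.0854
grip_force: 0.0
```

Emit:
move_arm(plan=[[1,-0.3,0.25,-0.05,0],[1,-0.3,0.25,-0.05,0],[1,-0.3,0.25,-0.05,0],[1,-0.3,0.25,-0.05,0],[1,-0.3,0.25,-0.05,0],[1,-0.3,0.25,-0.05,0],[1,-0.3,0.25,-0.05,0]])

```text
t: 43.25
eef_pos: [0.6005, -0.139, 0.2461]
eef_rot: [3.14, 0.0, -3.141]
force: [-0.0, -0.8, -0.6]
finger_gap: 0.0852
grip_force: 0.0
```

```bash
python3 - <<'E'
from h import *
cap('top');circ('top',.115,'t19.png',(.4455,-.267,.115));s=state();print(s['t'],s['eef_pos'],s['force'])
cap('side','s19.png')
for c in('top','side'):
    for l,z in(('cup_a_mid',.06),('bin_mid',.0325),('pad_top',.01),('die',0),('mallet',0),('jar',0),('stud4_mid',.005),('tray_bar',.111)):
        for d in place_of(l,c)[:4]: print(c,l,round(d['conf'],2),np.round(d['position']),px2w(c,d['position'],z)[:2].round(3))
for d in masks_of('cup_a_mid','side'):
    r,k=np.nonzero(d['mask']);print('side mask',d['conf'],k.min(),k.max(),r.min(),r.max())
print([w2px('side',(.4455,-.267,z)).round(1).tolist() for z in(0,.065,.115)])
E
```

```text
circ [380.5 325.5  14.1] [ 0.3353 -0.2326]
  circ [ 22.5 377.5  15.2] [0.234  0.5014]
  circ [395.5 270.5  13.8] [ 0.4481 -0.2664]
  circ [243.5 121.5  14.1] [0.7662 0.0515]
  circ [  2.5 403.5  14.1] [0.1827 0.5398]
exp r 15.721404982894478 near px [395.7965008  271.76448634]
43.4 [ 0.59819792 -0.14315832  0.24558283] [-1.08037005  0.13477143 -0.34303159]
top cup_a_mid 0.95 [396. 270.] [ 0.447 -0.28 ]
top bin_mid 0.81 [115. 274.] [0.44  0.344]
top bin_mid 0.7 [296. 321.] [ 0.333 -0.062]
top die 0.7 [312. 136.] [ 0.763 -0.103]
top mallet 0.37 [190. 204.] [0.601 0.184]
top jar 0.9 [244. 123.] [0.793 0.057]
top tray_bar 0.93 [184. 204.] [0.591 0.177]
side cup_a_mid 0.64 [330. 157.] [ 0.457 -0.294]
side cup_a_mid 0.43 [161. 242.] [0.769 0.122]
side bin_mid 0.82 [307. 374.] [0.436 0.352]
side bin_mid 0.74 [373. 230.] [ 0.337 -0.042]
side bin_mid 0.22 [331. 158.] [ 0.456 -0.333]
side die 0.95 [200. 203.] [ 0.757 -0.1  ]
side die 0.47 [327. 172.] [ 0.461 -0.313]
side mallet 0.56 [243. 159.] [ 0.702 -0.33 ]
side jar 0.63 [163. 241.] [0.796 0.054]
side stud4_mid 0.4 [281. 360.] [0.484 0.315]
side tray_bar 0.76 [236. 253.] [0.597 0.176]
side mask 0.7 322 346 139 158
side mask 0.18 253 353 348 419
[[331.2, 181.7], [333.6, 160.9], [335.6, 144.0]]
```

```bash
python3 -c "
from rig import ctrl
print(ctrl.sign_off())"
```

```text
the job is handed in; nothing more can be done
None
```

I handed the job in at about 43 s; the sign-off gave no verdict. By my last measurements all four studs I found are in the bin, the bin stands on the middle of the pad, the tray is level and the three grey cups are nested in one stack. The die, mallet and jar were not touched. I viewed 18 pictures, over the limit of 14.

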